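# Bed the coil spacers on the sprung tilt stage

### The arm

A 6-joint arm with a two-finger parallel gripper is mounted at the origin on the work surface. World frame = base frame: x ahead of the robot, y to its left, z up, the work surface at z = 0. Lengths are in m, angles in rad, forces in N, time in s.
With the tool pointing down it reaches from about 0.325 to 0.775 m from the base axis. Payload 9.3 kg.
Tool frame: the origin (TCP) lies between the finger pads; the fingertips stand 14 mm ahead of it and the grasp point (between the pads) lies 5 mm behind it (bot.nose_length is the distance from the TCP to the fingertips, in m); x points along the fingers, y is the direction in which the jaws open and shut, and the axes are right-handed (so a half turn about x gives the same grasp; the last joint's range is limited). The gripper opens to 85 mm and grips with 20 to 120 N. Pads are 22 mm wide; open, the fingers measure 114 mm over their backs; the gripper's body (76 mm by 85 mm) begins 54 mm behind the grasp point. The pads swing forward as they close: fully open they stand 13 mm farther back than shut.
Start: joints at [-1.326, 0.259, 0.021, 1.334, 0, 1.418], TCP at [0.213, -0.507, 0.245] pointing down, gripper open.
Joint ranges: [-3.04, 3.04], [-0.91, 1.82], [-1.04, 1.36], [-1.92, 1.95], [-1.52, 1.45], [-3.14, 3.14]. Speed limits (rad/s): [2.22, 2.22, 2.79, 3.14, 3.14, 3.14].

### API

Orientations are given as [roll, pitch, yaw] about the fixed x, y, z axes, in that order (R = Rz(yaw) Ry(pitch) Rx(roll)).
In Python, from workcell import bot, camera, camera_params gives the robot as it stands.
- The arm moves only by the shell command python3 -m inch 'ROWS' [FORCE]. ROWS is JSON, a list of rows, each an object with "linear": the shift along the tool's x, y, z in mm, a list of three; "turn": the turn about the tool's x in rad; "hand": the gripper's target within -1 to 1 (fully open at 1, half-way at 0, shut at -1). A call has 1 to 12 rows; each row is the pose to reach, as a shift and turn from the pose measured when the call began, along the tool's axes at that moment; what a row does not reach only later rows make up. A row lasts 1/8 s, in which the tool goes at most 62.5 mm and 10.7 degrees, less where a joint would pass 70% of its speed; a pose out of reach is approached as far as the arm can. A call with a gripper value outside its range is refused whole. The fingers move at their own pace and stop on an object; FORCE is the grip in N (left out, the last holds). Time passes only in rows, so rows that repeat a pose let the fingers close. It gives the time, the measured TCP pose, the force and the opening at its end, in the units of the state.
- bot.read_state(): the state, without advancing time (a new reading comes with each control period).
- camera(name): name is "scene" or "top" or "wrist"; returns the picture (384x512x3 uint8, red, green, blue); there is no depth.
- camera_params(name): a dict with "camera_matrix" (3x3 intrinsics, pixels), "pose" (4x4, takes a point from camera to world coordinates). Camera axes: x right, y down, z forward; pixel columns grow to the right and rows downward; lengths in m; the calibration is good to about 2 mm. A picture is of the moment at which its call begins: read the wrist's pose just before it. camera_params takes no time and is no camera call; for the wrist camera it gives the pose at the moment of the call.
- bot.finish_job(): hands the job in, once; it reports no verdict.
The state is a dict: "time_s": time; "joints": joint angles; "joint_vel": joint speeds; "effort": joint torques, N m; "eef_pos": TCP position; "orientation": TCP orientation; "ft_force": force on the tool from outside, world axes, zero at the start; "ft_torque": the same for the moment, N m; "gripper_width": finger opening in m.
Only numpy, scipy, OpenCV 4.12 (cv2) and the standard library are available. Lean on these libraries where they do the work, as an engineer would, in place of code of your own. Each camera call takes 0.05 s, during which the arm holds its last target.

### The job

Stack the three brown spacers on the deck of the sprung tilt stage, lengthwise between its two end guides with their edges lined up along the middle of the deck: the thickest at the bottom, then the medium one, the thinnest on top. After laying each one (set it down, do not drop it) let go of it, then press on its top with the fingertips until the deck lies level and hold it there a moment to feel that it lies flat, before adding the next. When all three are pressed let the deck spring back up, and leave the post holders and the brass weight that stand among the spacers where they are.

Things in the scene. Friction and masses are not known exactly. Their poses are not given: they have to be found in the camera images.
- thick_c (a point): centre (half-way up, 12 mm above its underside) of the thick spacer: a brown rectangular plate 120 x 50 x 24 mm, four small dark dots near its corners, about 200 g; x along its 120 mm length, y across its 50 mm width, z up. It starts flat on the black breadboard, whose top is 10 mm above the table
- medium_c (a point): centre (half-way up, 8 mm above its underside) of the medium spacer: a brown rectangular plate 120 x 50 x 16 mm, two dark dots near its ends, about 140 g; x along its 120 mm length, y across its 50 mm width, z up. It starts flat on the black breadboard, whose top is 10 mm above the table
- thin_c (a point): centre (half-way up, 5 mm above its underside) of the thin spacer: a brown rectangular plate 120 x 50 x 10 mm, two very small dark dots near its ends, about 90 g; x along its 120 mm length, y across its 50 mm width, z up. It starts flat on the black breadboard, whose top is 10 mm above the table
- deck_mid (a point): middle of the upper face of the tilt stage's deck, a dark steel plate 170 x 56 x 10 mm. x along the deck towards its hinge, y across it, z square to its face. Unpressed, a spring holds the hingeless end (-x) up, sloping 0.13 rad (this point then about 71 mm above the table); pressed level, this point is 60 mm above the table
- guide_top (a point): top middle of the steel end guide at the deck's raised end. One such guide (6 mm thick, 30 mm wide, 48 mm tall above the deck) stands at each end of the deck, inner faces 67 mm either way from the deck's middle, so a spacer laid lengthwise has 7 mm free at each end; the long sides are open. Axes as the deck
- hinge (a point): middle of the deck's hinge line, which runs along y: 85 mm from the deck's middle along the deck's +x and 5 mm below its upper face, 55 mm above the table. It belongs to the stage's fixed aluminium base, 200 x 70 mm, 16 mm thick, on the breadboard; x points level along the stage
- deck (a joint): tilt of the deck: 0 = sprung up (0.13 rad from level), 0.13 = level, on its stop. Springs back up, damped, when let go; a downward push of about 7 to 12 N at the middle brings it level, and beyond that it is rigid. The weight of the spacers alone does not move it
- post_a: bystander: optical post holder standing upright, black, 100 mm tall, foot 34 mm across; origin at the centre of its underside, z upward
- post_b: bystander: optical post holder standing upright, black, 85 mm tall, foot 34 mm across; origin at the centre of its underside, z upward
- weight: bystander: brass knobbed weight standing upright, 36 mm across, 54 mm tall; origin at the centre of its underside, z upward

How it is judged:
By the outcome, as a careful person would: the job done as asked, in the order asked, and still so for the second after the job is handed in, with the robot touching nothing.
It also fails if it takes over 72 s, if anything falls off the work surface, if the arm or the gripper's body presses on something with over 40 N, if the wrist force passes 120 N, or if a joint passes its speed limit or range.

## Working session

There is one attempt and no reset: what is moved stays moved. The work goes in short steps, Python scripts to look and compute and a shell command to move; the robot and the scene stay as the last step left them, time stands still between calls to the robot, and variables do not carry over. Pictures are saved under pics/ and viewed, and the job is handed in when it is done.

```bash
ls; mkdir -p pics; python3 - <<'E'
from workcell import bot,camera,camera_params
import cv2
for n in ["scene","top","wrist"]:
    p=camera_params(n);print(n,p["camera_matrix"],p["pose"])
    cv2.imwrite(f"pics/{n}0.png",camera(n)[:,:,::-1])
print(bot.read_state(), bot.nose_length)
E
```

```text
pics
scene [[456.50449147   0.         257.22118669]
 [  0.         456.50449147 199.08330094]
 [  0.           0.           1.        ]] [[ 0.79091346  0.42929239 -0.4360779   1.02772794]
 [ 0.61161378 -0.53173816  0.58581833 -0.61585931]
 [ 0.01960809 -0.73004286 -0.68312001  0.79763044]
 [ 0.          0.          0.          1.        ]]
top [[392.119158     0.         263.54395686]
 [  0.         392.119158   194.27828659]
 [  0.           0.           1.        ]] [[ 0.02617255 -0.98476274  0.1719225   0.38212473]
 [-0.99954629 -0.02834428 -0.01018899 -0.01724246]
 [ 0.01490676 -0.17157783 -0.98505778  1.1552094 ]
 [ 0.          0.          0.          1.        ]]
wrist [[294.64697848   0.         253.26542272]
 [  0.         294.64697848 191.79784797]
 [  0.           0.           1.        ]] [[ 0.38687611 -0.88856362 -0.24653919  0.27433514]
 [-0.92213023 -0.37326931 -0.10171456 -0.48104831]
 [-0.00164566  0.26669218 -0.96378036  0.37143314]
 [ 0.          0.          0.          1.        ]]
{'time_s': 0.15, 'joints': array([-1.32560301e+00,  2.59058957e-01,  2.09412527e-02,  1.33367762e+00,
       -2.37616361e-05,  1.41817946e+00]), 'joint_vel': array([-0.00092346, -0.0023315 ,  0.00206826,  0.00034535, -0.00087477,
        0.00117961]), 'effort': array([ 3.66373599e-03, -5.55971396e+01,  3.44662821e+01,  1.13277973e-02,
       -1.17578361e-04, -3.73544310e-05]), 'eef_pos': array([ 0.21300444, -0.5068727 ,  0.24480919]), 'orientation': array([-1.69963218,  1.56979705,  1.83977067]), 'ft_force': array([-0.36019494,  0.12752873, -0.10273222]), 'ft_torque': array([ 0.00551467, -0.03312336, -0.04562267]), 'gripper_width': 0.08547715497942102} 0.014
```

View pics/top0.png

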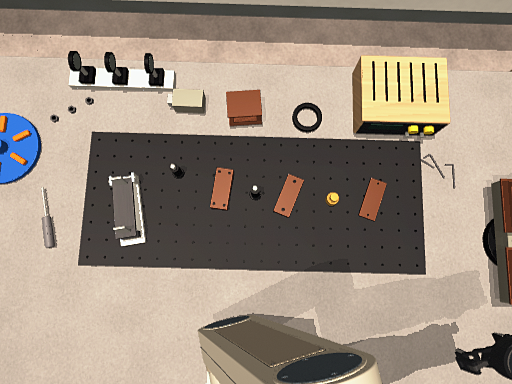

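View pics/scene0.png

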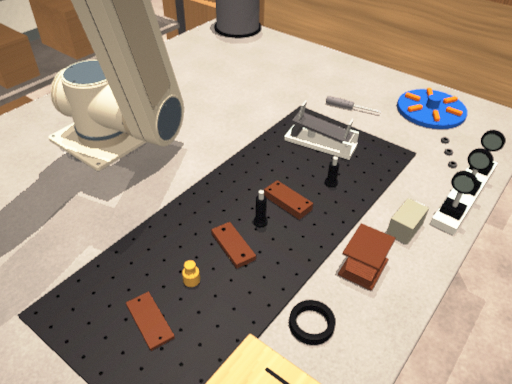

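View pics/wrist0.png

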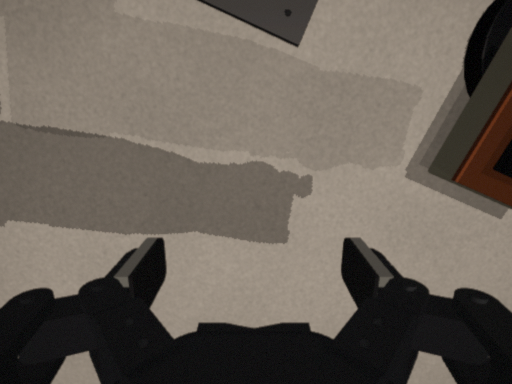

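The top view shows the stage at about (125,208) and brown plates near (222,188), (288,195) and (373,198). The posts are at (177,170) and (255,192), and the weight is at (333,198). I'll zoom in to identify the plates and measure them.

```bash
cat > h.py <<'E'
from workcell import bot,camera,camera_params
import cv2,numpy as np
def ray(n_or_p,uv):
    p=camera_params(n_or_p) if isinstance(n_or_p,str) else n_or_p
    K=np.array(p["camera_matrix"]);T=np.array(p["pose"])
    d=T[:3,:3]@np.linalg.solve(K,[uv[0],uv[1],1.0]);return T[:3,3],d
def plane(p,uv,z):
    o,d=ray(p,uv);return o+d*(z-o[2])/d[2]
def proj(p,X):
    p=camera_params(p) if isinstance(p,str) else p
    T=np.linalg.inv(np.array(p["pose"]));c=T[:3,:3]@np.array(X)+T[:3,3];q=np.array(p["camera_matrix"])@c;return q[:2]/q[2]
def brown(im):
    h=cv2.cvtColor(im,cv2.COLOR_RGB2HSV)
    return cv2.inRange(h,(2,110,50),(14,255,255))
def tool():
    from scipy.spatial.transform import Rotation as R
    s=bot.read_state();return s,R.from_euler('xyz',s['orientation']).as_matrix()
E
python3 - <<'E'
from h import *
im=cv2.imread("pics/top0.png");sc=cv2.imread("pics/scene0.png")
cv2.imwrite("pics/t1.png",cv2.resize(im[150:260,95:205],None,fx=5,fy=5,interpolation=cv2.INTER_CUBIC))
cv2.imwrite("pics/t2.png",cv2.resize(im[150:240,200:400],None,fx=4,fy=4,interpolation=cv2.INTER_CUBIC))
cv2.imwrite("pics/s1.png",cv2.resize(sc[95:195,270:390],None,fx=6,fy=6,interpolation=cv2.INTER_CUBIC))
cv2.imwrite("pics/s2.png",cv2.resize(sc[170:360,110:330],None,fx=3,fy=3,interpolation=cv2.INTER_CUBIC))
m=brown(im[:,:,::-1].copy());m[:150]=0;m[240:]=0;m[:,400:]=0;m[:,:200]=0
c,_=cv2.findContours(m,0,2)
for k in c:
    if cv2.contourArea(k)<100: continue
    r=cv2.minAreaRect(k);print(r)
    for z in (.02,.026,.034):
        b=np.array([plane("top",q,z)[:2] for q in cv2.boxPoints(r)])
        e=[b[1]-b[0],b[2]-b[1]];l=[np.linalg.norm(v) for v in e];L=e[int(np.argmax(l))]
        print(z,b.mean(0).round(4),np.round(l,4),'yaw',np.arctan2(L[1],L[0]).round(3))
E
```

```text
((372.3500061035156, 198.9499969482422), (17.076295852661133, 40.160919189453125), 18.434947967529297)
0.02 [ 0.576  -0.3499] [0.1217 0.0502] yaw -0.332
0.026 [ 0.575  -0.3481] [0.1211 0.05  ] yaw -0.332
0.034 [ 0.5736 -0.3458] [0.1202 0.0496] yaw -0.332
((288.2069091796875, 194.98275756835938), (17.08397102355957, 40.66727828979492), 21.801406860351562)
0.02 [ 0.5807 -0.1017] [0.1218 0.0506] yaw -0.355
0.026 [ 0.5797 -0.1013] [0.1212 0.0503] yaw -0.355
0.034 [ 0.5783 -0.1007] [0.1203 0.05  ] yaw -0.355
((221.32432556152344, 188.05404663085938), (17.097492218017578, 41.09974670410156), 9.462323188781738)
0.02 [0.5958 0.0956] [0.1228 0.0509] yaw -0.114
0.026 [0.5947 0.095 ] [0.1221 0.0506] yaw -0.114
0.034 [0.5932 0.0942] [0.1213 0.0502] yaw -0.114
```

View pics/t1.png

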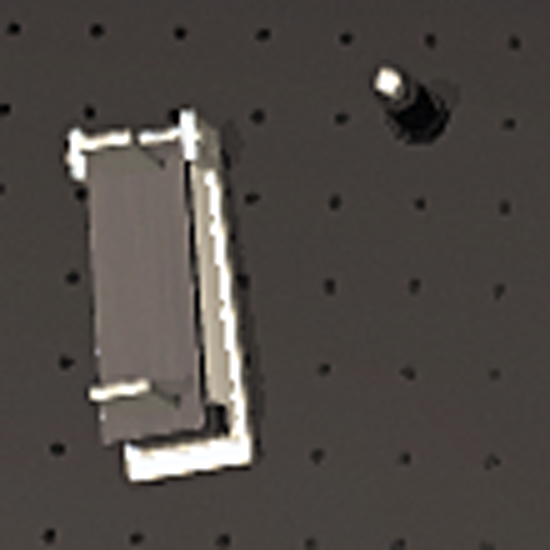

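View pics/t2.png

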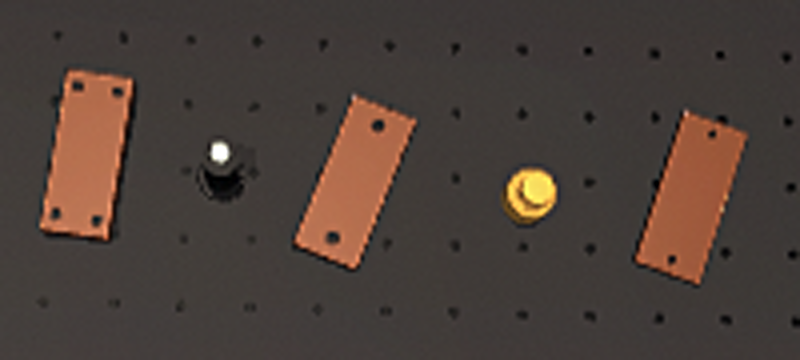

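View pics/s1.png

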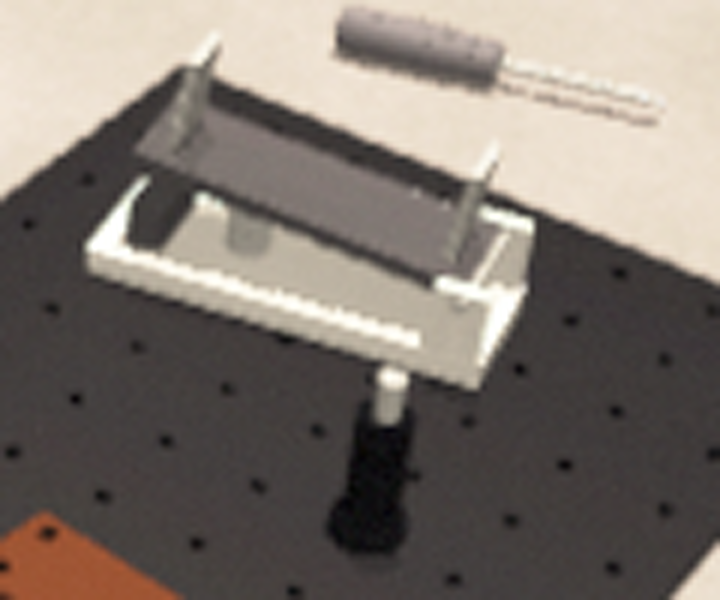

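View pics/s2.png

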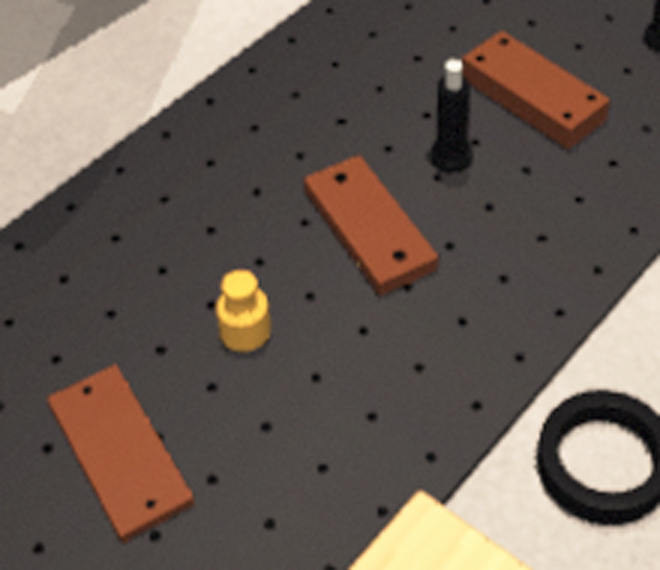

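The thick spacer (four dots) is at (0.593,0.094), the medium at (0.579,−0.101), and the thin (very small dots) at (0.576,−0.350). The hinge bearings are at the stage's far end and the raised end faces the robot. Next I'll measure the stage from several features.

```bash
python3 - <<'E'
from h import *
def T(c,z): return plane("top",((c[0]+.5)/5-.5+95,(c[1]+.5)/5-.5+150),z)
def S(c,z): return plane("scene",((c[0]+.5)/6-.5+270,(c[1]+.5)/6-.5+95),z)
print("top: deck front L,R",T((103,443),.082),T((204,428),.082))
print("deck edge R at mid L at mid",T((193,290),.071),T((96,295),.071))
print("guide raised top ends",T((90,395),.1295),T((149,385),.1295))
print("guide hinge top ends",T((80,140),.112),T((190,125),.112))
print("base front corners z.026", T((127,480),.026),T((252,462),.026), "R edge far", T((213,168),.026))
print("scene: deck front corners",S((135,150),.082),S((187,110),.082))
print("raised guide top",S((195,65),.1295),S((217,35),.1295))
print("hinge guide top",S((470,185),.112),S((495,148),.112))
print("base front corner, right end", S((88,247),.026),S((475,368),.026),S((530,285),.026))
# posts, weight
print("postb",plane("top",(200+222/4,150+185/4),.01),"posta",T((425,120),.01),"weight",plane("top",(200+530/4,150+198/4),.01))
E
```

```text
top: deck front L,R [0.4370826 0.3703969 0.082    ] [0.44665466 0.31659645 0.082     ]
deck edge R at mid L at mid [0.52340627 0.33235761 0.071     ] [0.51910062 0.38564404 0.071     ]
guide raised top ends [0.45927361 0.36221731 0.1295    ] [0.46530839 0.33215035 0.1295    ]
guide hinge top ends [0.59806886 0.38673518 0.112     ] [0.60811104 0.32823991 0.112     ]
base front corners z.026 [0.41941623 0.37515767 0.026     ] [0.43147786 0.30521186 0.026     ] R edge far [0.60144213 0.34120349 0.026     ]
scene: deck front corners [0.446383   0.32000444 0.082     ] [0.44609714 0.36452083 0.082     ]
raised guide top [0.4664248  0.33343549 0.1295    ] [0.45978607 0.36193725 0.1295    ]
hinge guide top [0.60246458 0.35276005 0.112     ] [0.59648598 0.38627249 0.112     ]
base front corner, right end [0.43133127 0.30875532 0.026     ] [0.62545262 0.34366007 0.026     ] [0.61381145 0.41770968 0.026     ]
postb [ 0.5753883  -0.00542926  0.01      ] posta [0.63737651 0.22284697 0.01      ] weight [ 0.57216856 -0.23395355  0.01      ]
```

Deck front edge, both guides and the base all agree: deck mid (unpressed) is about (0.525, 0.358) with yaw about 0.172. I'll go and hover over the thick spacer.

```bash
cat >> h.py <<'E'
def plan(xyz,yaw):
    s,R=tool();d=R.T@(np.array(xyz)-s['eef_pos'])*1000
    yt=np.array([-np.sin(yaw),np.cos(yaw),0.]);v=R.T@yt
    a=np.arctan2(v[2],v[1]);a=(a+np.pi/2)%np.pi-np.pi/2
    print("t",round(s['time_s'],2),"pos",s['eef_pos'].round(4),"F",s['ft_force'].round(1),"w",round(s['gripper_width'],4),"j6",s['joints'][5].round(2))
    print("tool x",R[:,0].round(4),"y",R[:,1].round(4)," shift",d.round(1),"turn",a.round(3))
E
python3 -c "
from h import *
plan((.5935,.0944,.20),-.114)"
```

```text
t 0.15 pos [ 0.213  -0.5069  0.2448] F [-0.4  0.1 -0.1] w 0.0855 j6 1.42
tool x [-3.e-04  1.e-03 -1.e+00] y [ 0.3874 -0.9219 -0.001 ]  shift [  45.3 -406.9 -583.7] turn 0.512
```

```bash
python3 -m inch '[{"linear":[45,-407,-584],"turn":0.51,"hand":1},{"linear":[45,-407,-584],"turn":0.51,"hand":1},{"linear":[45,-407,-584],"turn":0.51,"hand":1},{"linear":[45,-407,-584],"turn":0.51,"hand":1},{"linear":[45,-407,-584],"turn":0.51,"hand":1},{"linear":[45,-407,-584],"turn":0.51,"hand":1},{"linear":[45,-407,-584],"turn":0.51,"hand":1},{"linear":[45,-407,-584],"turn":0.51,"hand":1},{"linear":[45,-407,-584],"turn":0.51,"hand":1},{"linear":[45,-407,-584],"turn":0.51,"hand":1},{"linear":[45,-407,-584],"turn":0.51,"hand":1},{"linear":[45,-407,-584],"turn":0.51,"hand":1}]'
python3 -c "
from h import *
plan((.5935,.0944,.20),-.114)"
```

```text
time_s: 1.65
eef_pos: [0.5927, 0.0613, 0.1993]
orientation: [-1.495, 1.542, 1.596]
ft_force: [0.8, -0.6, -0.9]
gripper_width: 0.086
t 1.65 pos [0.5927 0.0613 0.1993] F [ 0.8 -0.6 -0.9] w 0.086 j6 3.14
tool x [-7.000e-04  2.890e-02 -9.996e-01] y [-0.0506 -0.9983 -0.0289]  shift [  0.3 -33.1   0.9] turn 0.063
```

The last joint reached its limit, so I'll turn the other way by half a turn.

```bash
python3 -m inch '[{"linear":[0,-33,1],"turn":-0.18,"hand":1},{"linear":[0,-33,1],"turn":-0.36,"hand":1},{"linear":[0,-33,1],"turn":-0.54,"hand":1},{"linear":[0,-33,1],"turn":-0.72,"hand":1},{"linear":[0,-33,1],"turn":-0.9,"hand":1},{"linear":[0,-33,1],"turn":-1.08,"hand":1},{"linear":[0,-33,1],"turn":-1.26,"hand":1},{"linear":[0,-33,1],"turn":-1.44,"hand":1}]'
python3 -c "
from h import *
plan((.5935,.0944,.20),-.114)"
```

```text
time_s: 2.65
eef_pos: [0.5933, 0.0942, 0.2]
orientation: [-2.92, 1.542, 1.617]
ft_force: [0.5, -0.1, 0.0]
gripper_width: 0.0854
t 2.65 pos [0.5933 0.0942 0.2   ] F [ 0.5 -0.1  0. ] w 0.0854 j6 1.75
tool x [-0.0013  0.0289 -0.9996] y [ 0.9846 -0.1746 -0.0064]  shift [ 0.   0.2 -0.2] turn 1.509
```

```bash
python3 -m inch '[{"linear":[0,0,0],"turn":-0.18,"hand":1},{"linear":[0,0,0],"turn":-0.36,"hand":1},{"linear":[0,0,0],"turn":-0.54,"hand":1},{"linear":[0,0,0],"turn":-0.72,"hand":1},{"linear":[0,0,0],"turn":-0.9,"hand":1},{"linear":[0,0,0],"turn":-1.08,"hand":1},{"linear":[0,0,0],"turn":-1.26,"hand":1},{"linear":[0,0,0],"turn":-1.44,"hand":1},{"linear":[0,0,0],"turn":-1.63,"hand":1},{"linear":[0,0,0],"turn":-1.63,"hand":1}]'
python3 -c "
from h import *
plan((.5935,.0944,.20),-.114)
p=camera_params('wrist');im=camera('wrist');cv2.imwrite('pics/w1.png',im[:,:,::-1])
np.save('w1.npy',np.array(p['pose']))
m=brown(im);c,_=cv2.findContours(m,0,2)
for k in c:
    if cv2.contourArea(k)<800: continue
    q=cv2.approxPolyDP(k,6,True)[:,0];print(q.tolist())
    b=np.array([plane(p,u,.034)[:2] for u in q]);print(b.round(4).tolist())
"
```

```text
time_s: 3.9
eef_pos: [0.5932, 0.0942, 0.1997]
orientation: [1.756, 1.542, 1.639]
ft_force: [0.6, -0.0, 0.0]
gripper_width: 0.0854
t 3.9 pos [0.5932 0.0942 0.1997] F [ 0.6 -0.   0. ] w 0.0854 j6 0.12
tool x [-0.002   0.0289 -0.9996] y [0.1172 0.9927 0.0285]  shift [-0.3  0.2  0.3] turn -0.003
[[42, 123], [34, 232], [80, 242], [98, 134]]
[[0.5127, -0.0939], [0.6195, -0.1352], [0.6367, -0.0914], [0.529, -0.0444]]
[[228, 117], [227, 230], [272, 232], [276, 119]]
[[0.5281, 0.0819], [0.6433, 0.0646], [0.6518, 0.1119], [0.5354, 0.1276]]
```

View pics/w1.png

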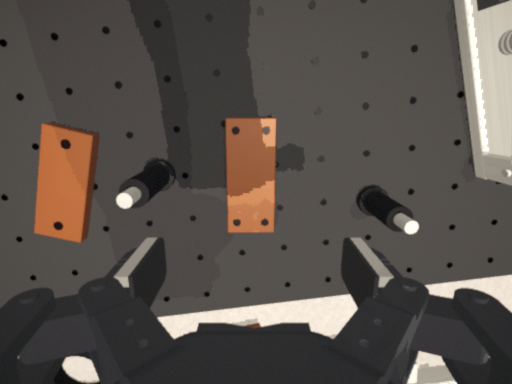

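The wrist view shows the thick plate at (228–276, 117–232), with its centre at (0.590,0.0965) and yaw −0.14. The top view differs by about 3 mm, so I'll average the two.

```bash
python3 -c "
from h import *
plan((.5915,.0953,.027),-.135)"
```

```text
t 3.95 pos [0.5932 0.0942 0.1998] F [-0.9 -0.4 -0.2] w 0.0858 j6 0.12
tool x [-0.0018  0.0289 -0.9996] y [0.1199 0.9924 0.0285]  shift [172.7  -4.1  -0.9] turn 0.015
```

```bash
python3 -m inch '[{"linear":[50,-4,-1],"turn":0.015,"hand":1},{"linear":[100,-4,-1],"turn":0.015,"hand":1},{"linear":[145,-4,-1],"turn":0.015,"hand":1},{"linear":[165,-4,-1],"turn":0.015,"hand":1},{"linear":[173,-4,-1],"turn":0.015,"hand":1},{"linear":[173,-4,-1],"turn":0.015,"hand":1},{"linear":[173,-4,-1],"turn":0.015,"hand":-1},{"linear":[173,-4,-1],"turn":0.015,"hand":-1},{"linear":[173,-4,-1],"turn":0.015,"hand":-1},{"linear":[173,-4,-1],"turn":0.015,"hand":-1},{"linear":[173,-4,-1],"turn":0.015,"hand":-1}]' 40
python3 -c "
from h import *
plan((.5915,.0953,.027),-.135)
im=camera('wrist');cv2.imwrite('pics/w2.png',im[:,:,::-1])"
```

```text
time_s: 5.32
eef_pos: [0.592, 0.0954, 0.028]
orientation: [1.696, 1.542, 1.561]
ft_force: [-0.1, 0.2, 6.2]
gripper_width: 0.0493
t 5.33 pos [0.592  0.0954 0.028 ] F [-0.1  0.2  6.2] w 0.0493 j6 0.14
tool x [ 3.000e-04  2.890e-02 -9.996e-01] y [0.135  0.9904 0.0287]  shift [ 1.  -0.2 -0.5] turn -0.0
```

View pics/w2.png

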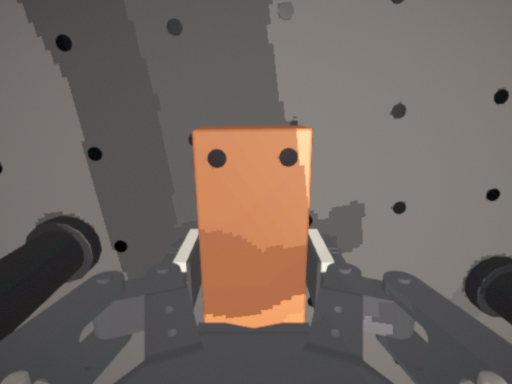

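Gripped with an opening of 49 mm. I'll check where the plate's far end lies relative to the tool, then lift.

```bash
python3 -c "
from h import *
s,R=tool()
for u in ((195,129),(310,128)):
    X=plane('wrist',u,.034);print(X, (R.T@(X-s['eef_pos'])*1000).round(1))
"
python3 -m inch '[{"linear":[-10,0,0],"turn":0,"hand":-1},{"linear":[-60,0,0],"turn":0,"hand":-1},{"linear":[-120,0,0],"turn":0,"hand":-1},{"linear":[-170,0,0],"turn":0,"hand":-1},{"linear":[-170,0,0],"turn":0,"hand":-1}]'
python3 -c "
from h import *
plan((.5284,.3586,.2),.172)"
```

```text
[0.52841406 0.08007877 0.034     ] [ -6.5 -23.6 -61. ]
[0.53436287 0.12592421 0.034     ] [ -5.1  22.6 -61.3]
time_s: 6.0
eef_pos: [0.5935, 0.0904, 0.203]
orientation: [1.421, 1.541, 1.285]
ft_force: [0.0, 0.3, -2.9]
gripper_width: 0.0491
t 6.0 pos [0.5935 0.0904 0.203 ] F [ 0.   0.3 -2.9] w 0.0491 j6 0.13
tool x [ 0.0085  0.0289 -0.9995] y [0.135  0.9904 0.0298]  shift [  10.2  256.7 -100.8] turn -0.308
```

```bash
python3 -m inch '[{"linear":[10,50,-20],"turn":-0.06,"hand":-1},{"linear":[10,105,-41],"turn":-0.12,"hand":-1},{"linear":[10,160,-63],"turn":-0.18,"hand":-1},{"linear":[10,215,-84],"turn":-0.24,"hand":-1},{"linear":[10,245,-96],"turn":-0.31,"hand":-1},{"linear":[10,257,-101],"turn":-0.31,"hand":-1},{"linear":[10,257,-101],"turn":-0.31,"hand":-1},{"linear":[10,257,-101],"turn":-0.31,"hand":-1}]'
python3 -c "
from h import *
plan((.5284,.3586,.2),.172)
for n in ('wrist','scene','top'):
    im=camera(n);cv2.imwrite('pics/p1%s.png'%n,im[:,:,::-1])"
python3 -c "
import cv2
a=cv2.imread('pics/p1scene.png')[60:190,250:400]
cv2.imwrite('pics/p1s.png',cv2.resize(a,None,fx=4.5,fy=4.5,interpolation=2))"
```

```text
time_s: 7.0
eef_pos: [0.5286, 0.3577, 0.1999]
orientation: [1.122, 1.541, 1.295]
ft_force: [-0.6, -0.5, -1.6]
gripper_width: 0.0491
t 7.0 pos [0.5286 0.3577 0.1999] F [-0.6 -0.5 -1.6] w 0.0491 j6 0.28
tool x [ 0.008   0.0283 -0.9996] y [-0.1719  0.9848  0.0265]  shift [-0.1  0.9 -0. ] turn 0.001
```

View pics/p1wrist.png

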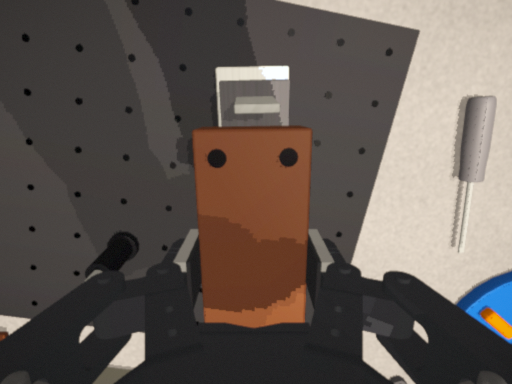

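View pics/p1s.png

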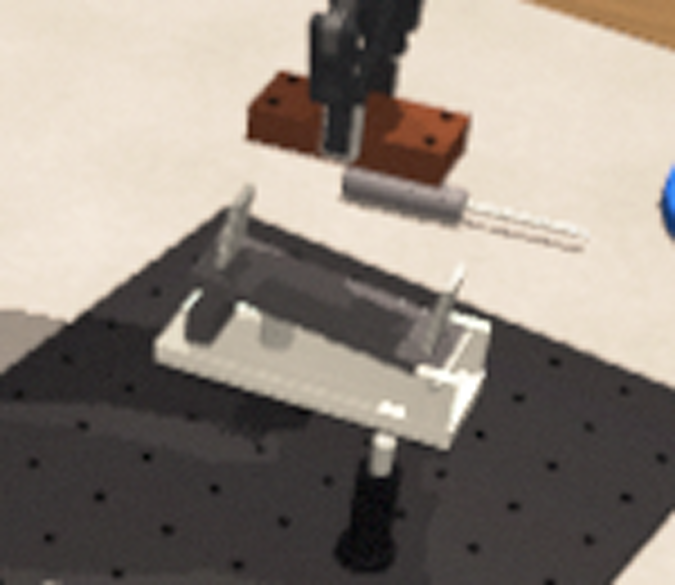

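The wrist view shows the raised-end guide top at columns 235–279, rows 95–112, and the spacer end at columns 195–310. I'll check both against the tool.

```bash
python3 -c "
from h import *
s,R=tool()
for u,z in (((235,112),.1295),((279,110),.1295),((217,69),.0815),((288,67),.0815)):
    X=plane('wrist',u,z);print(X.round(4), (R.T@(X-s['eef_pos'])*1000).round(1))
"
```

```text
[0.465  0.3366 0.1295] [ 69.6 -11.8 -67.3]
[0.4589 0.3643 0.1295] [ 70.3  16.6 -68.6]
[0.4369 0.3167 0.0815] [116.7 -27.9 -99.1]
[0.4259 0.3703 0.0815] [ 118.2   26.8 -100.7]
```

```bash
python3 -c "
from h import *
s,R=tool()
for c in ((250,103),(284,72),(470,117),(440,147)):
    u=((c[0]+.5)/4.5-.5+250,(c[1]+.5)/4.5-.5+60)
    X=plane('scene',u,.206);print(X.round(4), (R.T@(X-s['eef_pos'])*1000).round(1))
a=cv2.imread('pics/p1top.png')[130:270,80:220]
cv2.imwrite('pics/p1t.png',cv2.resize(a,None,fx=4,fy=4,interpolation=2))
"
```

```text
[0.4743 0.3241 0.206 ] [ -7.2 -23.7 -59.3]
[0.4695 0.3684 0.206 ] [ -5.9  20.8 -56.5]
[0.5818 0.3923 0.206 ] [-4.3 25.  58.2]
[0.5852 0.3511 0.206 ] [ -5.5 -16.1  54.6]
```

View pics/p1t.png

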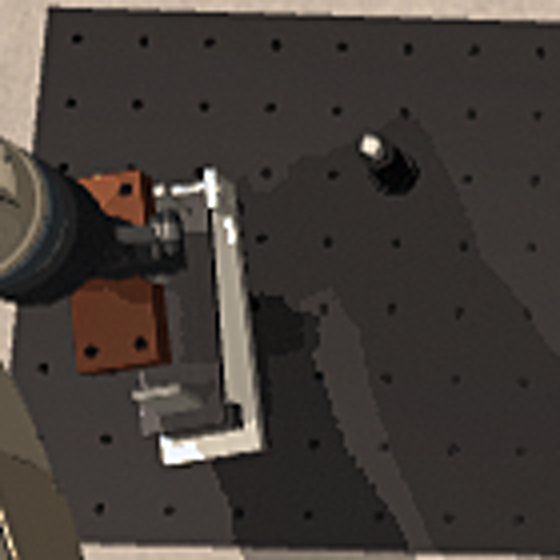

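The scene view puts the spacer ends at about −58 and +57 mm from the TCP, so it is centred in the grip. I'll lower to just above first contact with a light grip.

```bash
python3 -c "
from h import *
plan((.529,.3587,.1),.172)"
```

```text
t 7.15 pos [0.5287 0.3578 0.2003] F [ 1.   0.3 -2.8] w 0.0495 j6 0.28
tool x [ 0.0085  0.0288 -0.9995] y [-0.1719  0.9848  0.0269]  shift [100.2  -1.8  -0.9] turn 0.0
```

```bash
python3 -m inch '[{"linear":[30,-2,-1],"turn":0,"hand":-1},{"linear":[60,-2,-1],"turn":0,"hand":-1},{"linear":[85,-2,-1],"turn":0,"hand":-1},{"linear":[100,-2,-1],"turn":0,"hand":-1},{"linear":[100,-2,-1],"turn":0,"hand":-1}]' 20
python3 -c "
from h import *
plan((.529,.3587,.093),.172)
a=camera('scene')[60:190,250:400,::-1]
cv2.imwrite('pics/p2s.png',cv2.resize(a,None,fx=4.5,fy=4.5,interpolation=2))"
```

```text
time_s: 7.78
eef_pos: [0.5288, 0.3579, 0.0995]
orientation: [1.151, 1.542, 1.323]
ft_force: [0.0, -0.3, -1.4]
gripper_width: 0.0493
t 7.78 pos [0.5288 0.3579 0.0995] F [ 0.  -0.3 -1.4] w 0.0493 j6 0.28
tool x [ 0.0071  0.028  -0.9996] y [-0.1712  0.9849  0.0264]  shift [6.5 0.5 0.3] turn -0.0
```

View pics/p2s.png

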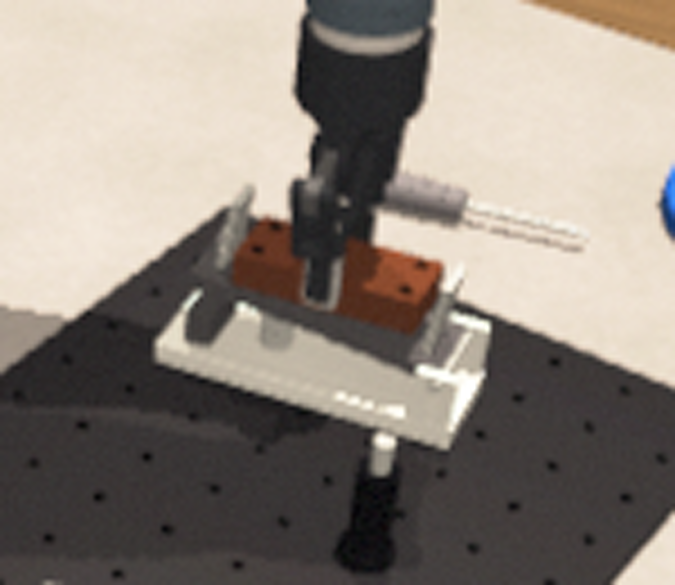

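The spacer is between the guides, just above the deck. I'll lower it slowly so it settles onto the slope in the light grip.

```bash
python3 -m inch '[{"linear":[3,0,0],"turn":0,"hand":-1},{"linear":[6,0,0],"turn":0,"hand":-1},{"linear":[8,0,0],"turn":0,"hand":-1},{"linear":[9.5,0,0],"turn":0,"hand":-1},{"linear":[9.5,0,0],"turn":0,"hand":-1}]' 20
python3 -c "
from h import *
plan((.529,.3587,.0886),.172)
a=camera('scene')[60:190,250:400,::-1]
cv2.imwrite('pics/p3s.png',cv2.resize(a,None,fx=4.5,fy=4.5,interpolation=2))"
```

```text
time_s: 8.45
eef_pos: [0.5293, 0.3586, 0.0912]
orientation: [1.103, 1.541, 1.276]
ft_force: [0.3, -1.1, 3.5]
gripper_width: 0.0495
t 8.45 pos [0.5293 0.3586 0.0912] F [ 0.3 -1.1  3.5] w 0.0495 j6 0.28
tool x [ 0.0088  0.0289 -0.9995] y [-0.1714  0.9848  0.027 ]  shift [ 2.6  0.1 -0.3] turn -0.0
```

View pics/p3s.png

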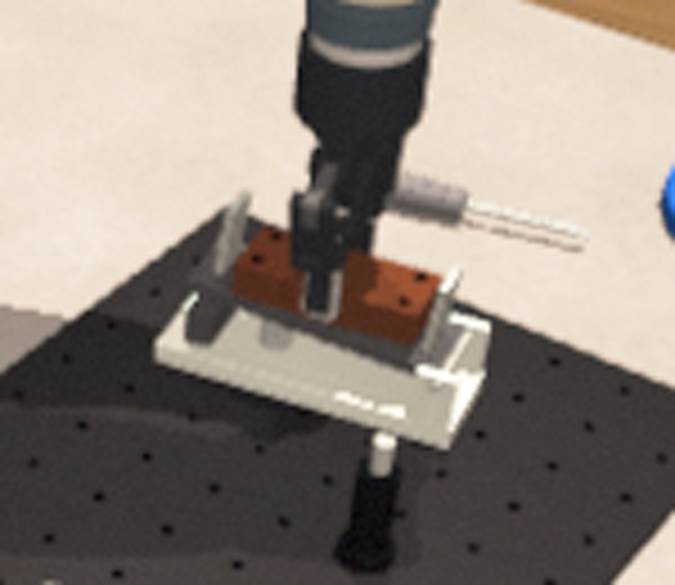

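```bash
python3 -m inch '[{"linear":[1.5,0,0],"turn":0,"hand":-1},{"linear":[3,0,0],"turn":0,"hand":-1},{"linear":[3,0,0],"turn":0,"hand":-1}]' 20
python3 -c "
from h import *
plan((.529,.3587,.0886),.172)
a=camera('scene')[80:170,280:380,::-1]
cv2.imwrite('pics/p4s.png',cv2.resize(a,None,fx=6,fy=6,interpolation=2))"
```

```text
time_s: 8.88
eef_pos: [0.5293, 0.3585, 0.088]
orientation: [1.108, 1.541, 1.28]
ft_force: [-0.5, -1.7, 3.7]
gripper_width: 0.0493
t 8.88 pos [0.5293 0.3585 0.088 ] F [-0.5 -1.7  3.7] w 0.0493 j6 0.28
tool x [ 0.0085  0.0285 -0.9996] y [-0.1714  0.9848  0.0266]  shift [-0.6  0.2 -0.2] turn -0.0
```

View pics/p4s.png

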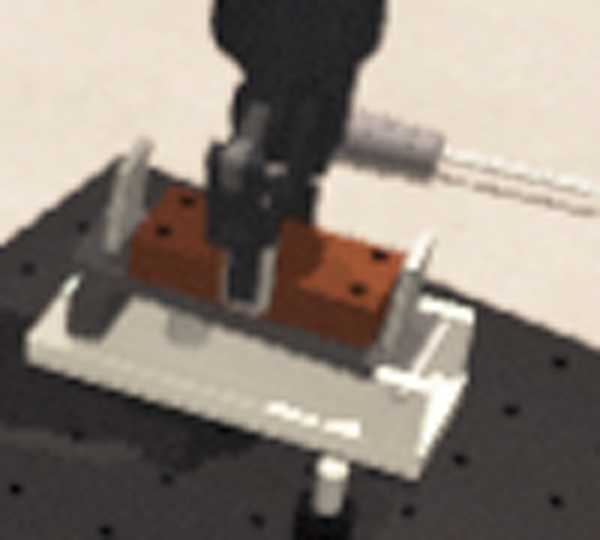

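Seated parallel to the deck. I'll release, rise and close the fingers.

```bash
python3 -m inch '[{"linear":[0,0,0],"turn":0,"hand":0.2},{"linear":[0,0,0],"turn":0,"hand":1},{"linear":[0,0,0],"turn":0,"hand":1},{"linear":[-10,0,0],"turn":0,"hand":1},{"linear":[-50,0,0],"turn":0,"hand":1},{"linear":[-75,0,0],"turn":0,"hand":-1},{"linear":[-75,0,0],"turn":0,"hand":-1},{"linear":[-75,0,0],"turn":0,"hand":-1},{"linear":[-75,0,0],"turn":0,"hand":-1}]' 20
python3 -c "
from h import *
plan((.529,.3587,.12),.172)
a=camera('scene')[80:170,280:380,::-1]
cv2.imwrite('pics/p5s.png',cv2.resize(a,None,fx=6,fy=6,interpolation=2))
im=camera('wrist');cv2.imwrite('pics/p5w.png',im[:,:,::-1])
"
```

```text
time_s: 10.05
eef_pos: [0.5282, 0.3562, 0.162]
orientation: [1.153, 1.542, 1.325]
ft_force: [0.2, 0.1, -0.3]
gripper_width: 0.0126
t 10.05 pos [0.5282 0.3562 0.162 ] F [ 0.2  0.1 -0.3] w 0.0126 j6 0.28
tool x [ 0.007   0.0278 -0.9996] y [-0.1714  0.9849  0.0262]  shift [42.1  1.2  0.7] turn 0.0
```

View pics/p5s.png

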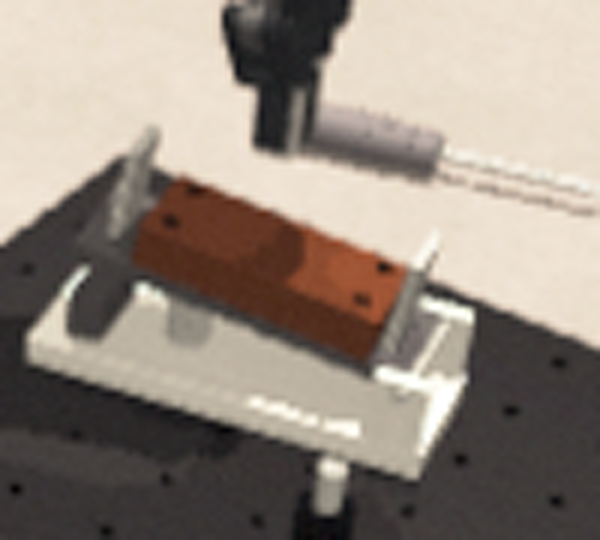

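View pics/p5w.png

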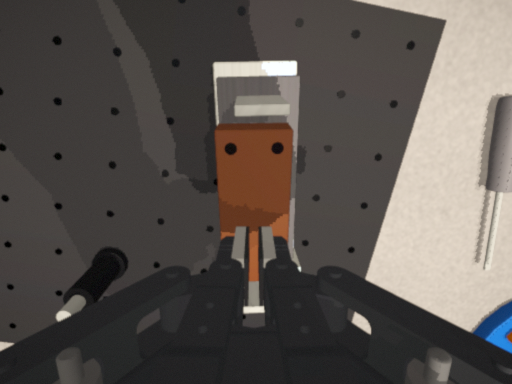

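The spacer lies flat on the tilted deck between the guides. In the wrist view its end is at columns 217–291, row 125. I'll check the lateral centring quantitatively.

```bash
python3 -c "
from h import *
im=cv2.imread('pics/p5w.png');m=brown(im[:,:,::-1].copy())
import sys
for r in (140,170,200):
    c=np.where(m[r,150:350])[0]+150;print(r,c.min(),c.max())
g=im.astype(int).sum(2)
print(g[105,205:320:3]); print(g[85,205:320:3]); print(g[170,205:320:3])
yv=np.array([-np.sin(.172),np.cos(.172)]);xv=np.array([np.cos(.172),np.sin(.172)]);M=np.array([.525,.358])
def f(cam,u,z):
    X=plane(cam,u,z);return np.array([(X[:2]-M)@xv,(X[:2]-M)@yv]).round(4)*1000
print('spacer L R', f('wrist',(217,125),.1023),f('wrist',(291.5,125),.1023))
print('guide', f('wrist',(235,112),.1295),f('wrist',(289,112),.1295))
print('deck front', f('wrist',(216,78),.082),f('wrist',(299,76),.082))
s=lambda c:((c[0]+.5)/6-.5+280,(c[1]+.5)/6-.5+80)
print('scene spacer -x near,far', f('scene',s((138,218)),.1023), f('scene',s((182,178)),.1023), '+x', f('scene',s((378,315)),.087),f('scene',s((410,268)),.087))
print('scene deck front near', f('scene',s((78,250)),.082), 'guide top', f('scene',s((130,152)),.1295), f('scene',s((155,125)),.1295))
"
```

```text
140 214 291
170 216 290
200 219 289
[160 150 122 201 497 275 275 274 262 230 458 480 490 496 507 506 511 517
 522 505 510 518 530 539 542 535 537 548 503 433 426 366 224 225 222 223
 227 220 218]
[156 156 124 413 286 273 275 261 277 268 275 288 280 270 270 275 276 279
 269 271 279 280 279 280 288 420 434 435 427 428 425 431 218 222 222 225
 224 225 227]
[160 119 119 127 196 221 218 226 226 224 220 220 226 227 223 224 226 224
 226 232 229 223 227 226 231 228 230 226 228 282 279 151 155 184 223 219
 225 225 220]
spacer L R [-56. -23.] [-55.9  22.9]
guide [-64.1 -10.9] [-64.1  17.2]
deck front [-84.8 -24.6] [-86.1  29.8]
scene spacer -x near,far [-54.5 -21.8] [-50.2  20.1] +x [ 64.4 -18.8] [64.2 24.5]
scene deck front near [-79.2 -31. ] guide top [-65.  -12.9] [-64.4  14.6]
```

```bash
python3 -c "
import cv2
a=cv2.imread('pics/p5w.png')[55:245,190:325]
cv2.imwrite('pics/p5wz.png',cv2.resize(a,None,fx=4,fy=3.1,interpolation=2))"
```

```text
(no output)
```

View pics/p5wz.png

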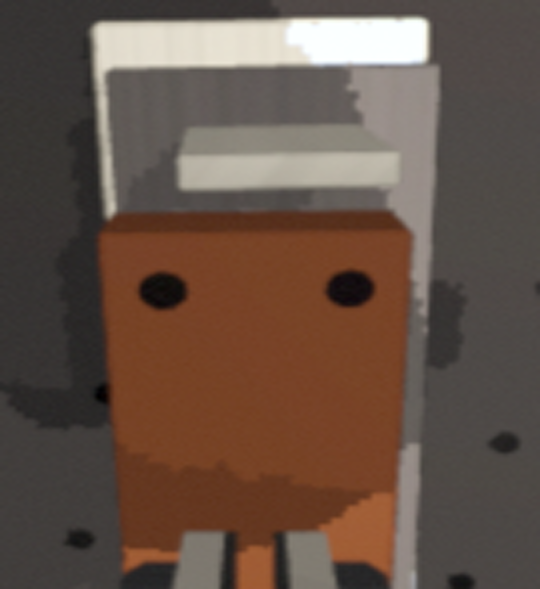

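The wrist close-up shows the spacer's end-face bottom at columns 115–393, while the deck spans about 113–432. The spacer therefore sits about 3 mm towards −y. I'll re-centre it by closing the jaws around it with the tool shifted 3.2 mm to +y.

```bash
python3 -c "
from h import *
plan((.5284,.3619,.0885),.172)"
```

```text
t 10.15 pos [0.5284 0.3563 0.1622] F [-0.3  0.5 -1.2] w 0.0002 j6 0.28
tool x [ 0.0072  0.0279 -0.9996] y [-0.1714  0.9849  0.0262]  shift [73.8  3.6  0.1] turn -0.0
```

```bash
python3 -m inch '[{"linear":[0,3.6,0],"turn":0,"hand":1},{"linear":[0,3.6,0],"turn":0,"hand":1},{"linear":[0,3.6,0],"turn":0,"hand":1},{"linear":[30,3.6,0],"turn":0,"hand":1},{"linear":[60,3.6,0],"turn":0,"hand":1},{"linear":[73.8,3.6,0],"turn":0,"hand":1},{"linear":[73.8,3.6,0],"turn":0,"hand":1},{"linear":[73.8,3.6,0],"turn":0,"hand":0.3},{"linear":[73.8,3.6,0],"turn":0,"hand":-0.3},{"linear":[73.8,3.6,0],"turn":0,"hand":-0.3},{"linear":[73.8,3.6,0],"turn":0,"hand":-0.3}]' 20
python3 -c "
from h import *
plan((.5284,.3619,.0885),.172)"
```

```text
time_s: 11.52
eef_pos: [0.5289, 0.362, 0.0898]
orientation: [1.085, 1.541, 1.257]
ft_force: [-0.2, -1.1, 6.3]
gripper_width: 0.0495
t 11.53 pos [0.5289 0.362  0.0898] F [-0.2 -1.1  6.3] w 0.0495 j6 0.29
tool x [ 0.0093  0.0285 -0.9996] y [-0.1713  0.9849  0.0265]  shift [ 1.3 -0.  -0.5] turn -0.0
```

```bash
python3 -m inch '[{"linear":[0,0,0],"turn":0,"hand":0.3},{"linear":[0,0,0],"turn":0,"hand":1},{"linear":[0,0,0],"turn":0,"hand":1},{"linear":[-15,0,0],"turn":0,"hand":1},{"linear":[-50,0,0],"turn":0,"hand":1},{"linear":[-72,0,0],"turn":0,"hand":-1},{"linear":[-72,0,0],"turn":0,"hand":-1},{"linear":[-72,0,0],"turn":0,"hand":-1},{"linear":[-72,0,0],"turn":0,"hand":-1}]' 20
python3 -c "
from h import *
plan((.528,.3625,.12),.172)
im=camera('wrist')[:,:,::-1];cv2.imwrite('pics/p6w.png',im)
a=im[55:245,190:325]
cv2.imwrite('pics/p6wz.png',cv2.resize(a,None,fx=4,fy=3.1,interpolation=2))"
```

```text
time_s: 12.65
eef_pos: [0.5278, 0.3598, 0.1609]
orientation: [1.124, 1.542, 1.296]
ft_force: [-0.6, 0.1, -0.5]
gripper_width: 0.0123
t 12.65 pos [0.5278 0.3598 0.1609] F [-0.6  0.1 -0.5] w 0.0123 j6 0.29
tool x [ 0.0078  0.0278 -0.9996] y [-0.1713  0.9849  0.0261]  shift [40.9  1.6  0.2] turn -0.0
```

View pics/p6wz.png

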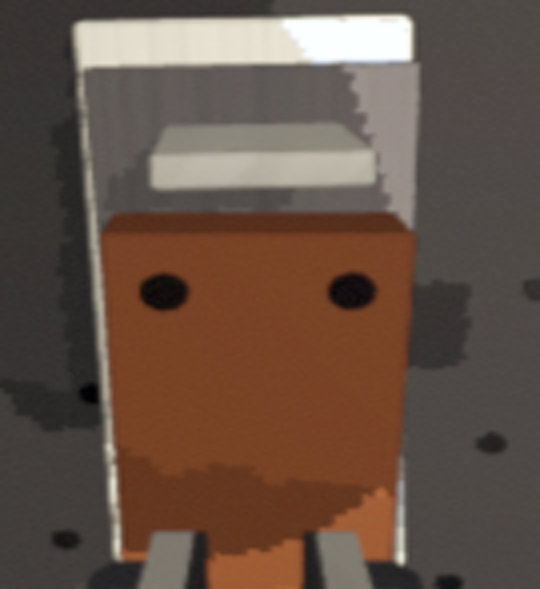

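It's now centred: the margins are about 19 px on each side. Next, the press. The first move is to just above the top face.

```bash
python3 -c "
from h import *
plan((.5294,.3618,.112),.172);plan((.5249,.361,.095),.172)"
```

```text
t 12.7 pos [0.5278 0.3598 0.1609] F [-0.3  1.1 -0.2] w 0.0048 j6 0.29
tool x [ 0.0078  0.0278 -0.9996] y [-0.1713  0.9849  0.026 ]  shift [48.9  0.5  1.3] turn -0.0
t 12.7 pos [0.5278 0.3598 0.1609] F [-0.3  1.1 -0.2] w 0.0048 j6 0.29
tool x [ 0.0078  0.0278 -0.9996] y [-0.1713  0.9849  0.026 ]  shift [65.9  0.  -3.5] turn -0.0
```

```bash
python3 -m inch '[{"linear":[25,0.5,1.3],"turn":0,"hand":-1},{"linear":[45,0.5,1.3],"turn":0,"hand":-1},{"linear":[49,0.5,1.3],"turn":0,"hand":-1},{"linear":[51.5,0.4,1.3],"turn":0,"hand":-1},{"linear":[54,0.3,0.3],"turn":0,"hand":-1},{"linear":[56.5,0.2,-0.7],"turn":0,"hand":-1},{"linear":[59,0.1,-1.7],"turn":0,"hand":-1},{"linear":[61.5,0,-2.7],"turn":0,"hand":-1},{"linear":[64,0,-3.3],"turn":0,"hand":-1},{"linear":[66,0,-3.5],"turn":0,"hand":-1},{"linear":[66,0,-3.5],"turn":0,"hand":-1},{"linear":[66,0,-3.5],"turn":0,"hand":-1}]' 20
python3 -c "
from h import *
plan((.5249,.361,.095),.172)
a=camera('scene')[80:170,280:380,::-1]
cv2.imwrite('pics/p7s.png',cv2.resize(a,None,fx=6,fy=6,interpolation=2))"
```

```text
time_s: 14.2
eef_pos: [0.5251, 0.361, 0.098]
orientation: [1.049, 1.54, 1.221]
ft_force: [-6.2, -4.4, 17.4]
gripper_width: 0.0003
t 14.2 pos [0.5251 0.361  0.098 ] F [-6.2 -4.4 17.4] w 0.0003 j6 0.29
tool x [ 0.0105  0.0288 -0.9995] y [-0.1713  0.9849  0.0266]  shift [ 3.  -0.  -0.2] turn -0.0
```

View pics/p7s.png

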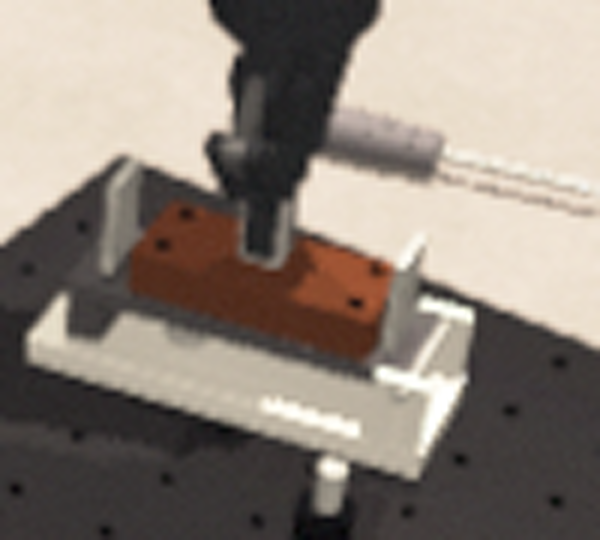

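Level: TCP z is 0.098 as predicted, at 17 N. I'll hold it, then let it rise along the arc.

```bash
python3 -m inch '[{"linear":[2.5,0,-0.5],"turn":0,"hand":-1},{"linear":[2.5,0,-0.5],"turn":0,"hand":-1},{"linear":[2.5,0,-0.5],"turn":0,"hand":-1},{"linear":[2.5,0,-0.5],"turn":0,"hand":-1},{"linear":[0,0,0],"turn":0,"hand":-1},{"linear":[-3,0,1.2],"turn":0,"hand":-1},{"linear":[-6,0,2.4],"turn":0,"hand":-1},{"linear":[-9,0,3.7],"turn":0,"hand":-1},{"linear":[-13,0,4.5],"turn":0,"hand":-1},{"linear":[-45,0,4.5],"turn":0,"hand":-1},{"linear":[-100,0,4.5],"turn":0,"hand":1},{"linear":[-100,0,4.5],"turn":0,"hand":1}]' 20
python3 -c "
from h import *
plan((.5783,-.1,.21),-.365)
im=camera('wrist')[:,:,::-1];cv2.imwrite('pics/p8w.png',im)
a=im[55:245,190:325]
cv2.imwrite('pics/p8wz.png',cv2.resize(a,None,fx=4,fy=3.1,interpolation=2))"
```

```text
time_s: 15.75
eef_pos: [0.5301, 0.3596, 0.203]
orientation: [0.894, 1.534, 1.066]
ft_force: [0.2, 0.3, 0.8]
gripper_width: 0.0359
t 15.75 pos [0.5301 0.3596 0.203 ] F [0.2 0.3 0.8] w 0.0359 j6 0.28
tool x [ 0.0179  0.0324 -0.9993] y [-0.1715  0.9848  0.0288]  shift [ -21.  -460.7  -30.9] turn 0.537
```

View pics/p8wz.png

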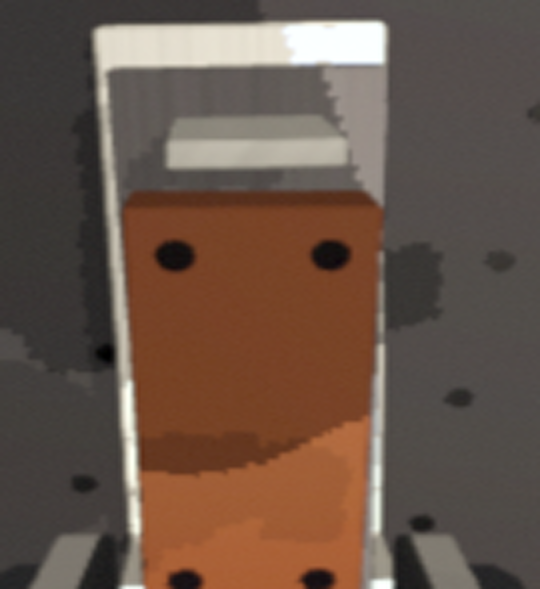

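Still centred after the press and spring-back. Now over to the medium spacer.

```bash
python3 -m inch '[{"linear":[-10,-60,-4],"turn":0.1,"hand":1},{"linear":[-21,-122,-8],"turn":0.2,"hand":1},{"linear":[-21,-184,-12],"turn":0.3,"hand":1},{"linear":[-21,-246,-17],"turn":0.4,"hand":1},{"linear":[-21,-308,-21],"turn":0.537,"hand":1},{"linear":[-21,-370,-25],"turn":0.537,"hand":1},{"linear":[-21,-430,-29],"turn":0.537,"hand":1},{"linear":[-21,-461,-31],"turn":0.537,"hand":1},{"linear":[-21,-461,-31],"turn":0.537,"hand":1},{"linear":[-21,-461,-31],"turn":0.537,"hand":1}]' 20
python3 -c "
from h import *
plan((.579,-.1,.20),-.36)
p=camera_params('wrist');im=camera('wrist');cv2.imwrite('pics/w3.png',im[:,:,::-1])
m=brown(im);c,_=cv2.findContours(m,0,2)
for k in c:
    if cv2.contourArea(k)<1500: continue
    q=cv2.approxPolyDP(k,6,True)[:,0];print(q.tolist())
    b=np.array([plane(p,u,.026)[:2] for u in q]);print(b.round(4).tolist(),b.mean(0).round(4))
"
```

```text
time_s: 17.05
eef_pos: [0.577, -0.1002, 0.2072]
orientation: [1.537, 1.537, 1.172]
ft_force: [0.9, 0.9, -0.4]
gripper_width: 0.0852
t 17.05 pos [ 0.577  -0.1002  0.2072] F [ 0.9  0.9 -0.4] w 0.0852 j6 0.03
tool x [ 0.0133  0.0314 -0.9994] y [0.3568 0.9335 0.0341]  shift [7.2 0.6 1.8] turn -0.005
[[11, 200], [33, 288], [77, 293], [60, 198]]
[[0.509, -0.3437], [0.6093, -0.3799], [0.634, -0.3371], [0.5257, -0.2953]] [ 0.5695 -0.339 ]
[[225, 118], [226, 226], [270, 227], [272, 119]]
[[0.5121, -0.1], [0.6207, -0.1435], [0.64, -0.0982], [0.5301, -0.0558]] [ 0.5757 -0.0994]
```

View pics/w3.png

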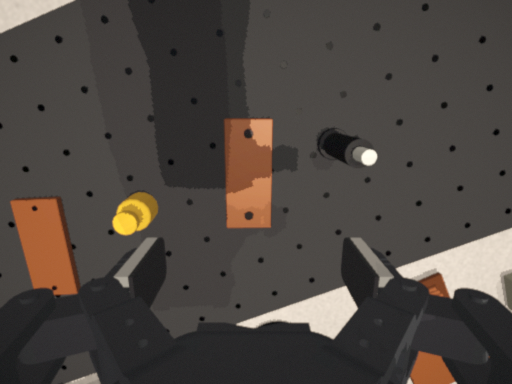

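The medium spacer is at (225–272, 118–227) in the wrist view. Wrist and top views averaged give (0.5775,−0.1003) and yaw −0.366.

```bash
python3 -c "
from h import *
plan((.5775,-.1003,.0275),-.366)"
```

```text
t 17.1 pos [ 0.5771 -0.0998  0.2075] F [-0.3  1.  -0.3] w 0.0851 j6 0.03
tool x [ 0.0137  0.0313 -0.9994] y [0.3561 0.9338 0.0341]  shift [179.9  -6.5   0.3] turn 0.002
```

```bash
python3 -m inch '[{"linear":[50,-6.5,0],"turn":0,"hand":1},{"linear":[105,-6.5,0],"turn":0,"hand":1},{"linear":[150,-6.5,0],"turn":0,"hand":1},{"linear":[172,-6.5,0],"turn":0,"hand":1},{"linear":[180,-6.5,0],"turn":0,"hand":1},{"linear":[180,-6.5,0],"turn":0,"hand":-1},{"linear":[180,-6.5,0],"turn":0,"hand":-1},{"linear":[180,-6.5,0],"turn":0,"hand":-1},{"linear":[180,-6.5,0],"turn":0,"hand":-1},{"linear":[180,-6.5,0],"turn":0,"hand":-1}]' 40
python3 -c "
from h import *
plan((.5775,-.1003,.0275),-.366)"
python3 -m inch '[{"linear":[-10,0,0],"turn":0,"hand":-1},{"linear":[-60,0,0],"turn":0,"hand":-1},{"linear":[-120,0,0],"turn":0,"hand":-1},{"linear":[-170,0,0],"turn":0,"hand":-1},{"linear":[-170,0,0],"turn":0,"hand":-1},{"linear":[-170,0,0],"turn":0,"hand":-1}]'
python3 -c "
from h import *
plan((.5315,.3612,.23),.172)
im=camera('wrist')[:,:,::-1];cv2.imwrite('pics/w4.png',im)
"
```

```text
time_s: 18.35
eef_pos: [0.578, -0.1002, 0.0289]
orientation: [1.455, 1.536, 1.091]
ft_force: [0.2, 2.2, 6.8]
gripper_width: 0.049
t 18.35 pos [ 0.578  -0.1002  0.0289] F [0.2 2.2 6.8] w 0.049 j6 0.03
tool x [ 0.0162  0.0311 -0.9994] y [0.3557 0.9339 0.0348]  shift [ 1.4 -0.4 -0.5] turn 0.002
time_s: 19.1
eef_pos: [0.5749, -0.1054, 0.1987]
orientation: [1.459, 1.536, 1.095]
ft_force: [0.1, -0.9, -2.2]
gripper_width: 0.0486
t 19.1 pos [ 0.5749 -0.1054  0.1987] F [ 0.1 -0.9 -2.2] w 0.0486 j6 0.02
tool x [ 0.016   0.0311 -0.9994] y [0.3559 0.9339 0.0348]  shift [ -17.5  421.4 -206.6] turn -0.536
```

View pics/w4.png

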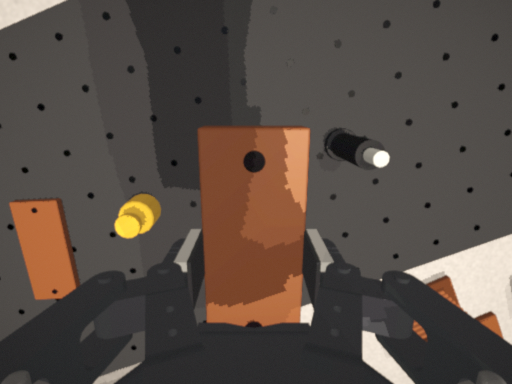

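```bash
python3 -c "
from h import *
s,R=tool()
for u in ((199,129),(310,129)):
  for h in (-6,2.9):
    o,d=ray('wrist',u);o=R.T@(o-s['eef_pos'])*1000;d=R.T@d
    print(h,(o+d*(h-o[0])/d[0]).round(1))
"
```

```text
-6 [ -6.  -22.2 -60.9]
2.9 [  2.9 -23.9 -60.4]
-6 [ -6.   22.3 -60.9]
2.9 [  2.9  24.  -60.3]
```

The medium sits in the grip as the thick one did (far end at −60.4 mm against −61). Moving over the stage.

```bash
python3 -c "
from h import *
plan((.5312,.3624,.20),.172)"
python3 -m inch '[{"linear":[5,50,-25],"turn":-0.1,"hand":-1},{"linear":[12,105,-51],"turn":-0.2,"hand":-1},{"linear":[12,160,-78],"turn":-0.3,"hand":-1},{"linear":[12,215,-105],"turn":-0.4,"hand":-1},{"linear":[12,270,-132],"turn":-0.5,"hand":-1},{"linear":[12,325,-159],"turn":-0.536,"hand":-1},{"linear":[12,380,-186],"turn":-0.536,"hand":-1},{"linear":[12,412,-203],"turn":-0.536,"hand":-1},{"linear":[12,423,-207],"turn":-0.536,"hand":-1},{"linear":[12,423,-207],"turn":-0.536,"hand":-1},{"linear":[12,423,-207],"turn":-0.536,"hand":-1}]'
python3 -c "
from h import *
plan((.5312,.3624,.125),.172)"
```

```text
t 19.15 pos [ 0.5746 -0.1053  0.1979] F [ 0.1  0.1 -1.6] w 0.0483 j6 0.02
tool x [ 0.0146  0.0316 -0.9994] y [0.3559 0.9339 0.0347]  shift [  12.   421.4 -207.2] turn -0.536
time_s: 20.52
eef_pos: [0.5321, 0.3626, 0.1995]
orientation: [0.981, 1.537, 1.152]
ft_force: [-0.1, 0.1, -1.8]
gripper_width: 0.0487
t 20.52 pos [0.5321 0.3626 0.1995] F [-0.1  0.1 -1.8] w 0.0487 j6 0.29
tool x [ 0.0137  0.0308 -0.9994] y [-0.17   0.985  0.028]  shift [74.4 -2.1 -2.3] turn -0.002
```

```bash
python3 -m inch '[{"linear":[30,-2,-2],"turn":0,"hand":-1},{"linear":[58,-2,-2],"turn":0,"hand":-1},{"linear":[71,-2,-2],"turn":0,"hand":-1},{"linear":[74.5,-2,-2],"turn":0,"hand":-1},{"linear":[74.5,-2,-2],"turn":0,"hand":-1},{"linear":[74.5,-2,-2],"turn":0,"hand":-1}]' 20
python3 -c "
from h import *
plan((.5312,.3624,.1135),.172)
im=camera('scene')[80:170,280:380,::-1]
cv2.imwrite('pics/q1s.png',cv2.resize(im,None,fx=6,fy=6,interpolation=2))
im=camera('wrist')[:,:,::-1];cv2.imwrite('pics/q1w.png',im)
"
```

```text
time_s: 21.28
eef_pos: [0.532, 0.3627, 0.126]
orientation: [0.952, 1.536, 1.123]
ft_force: [0.4, 0.8, -1.6]
gripper_width: 0.049
t 21.27 pos [0.532  0.3627 0.126 ] F [ 0.4  0.8 -1.6] w 0.049 j6 0.29
tool x [ 0.0151  0.0315 -0.9994] y [-0.17    0.985   0.0285]  shift [12.5 -0.5 -1.1] turn -0.002
```

View pics/q1s.png

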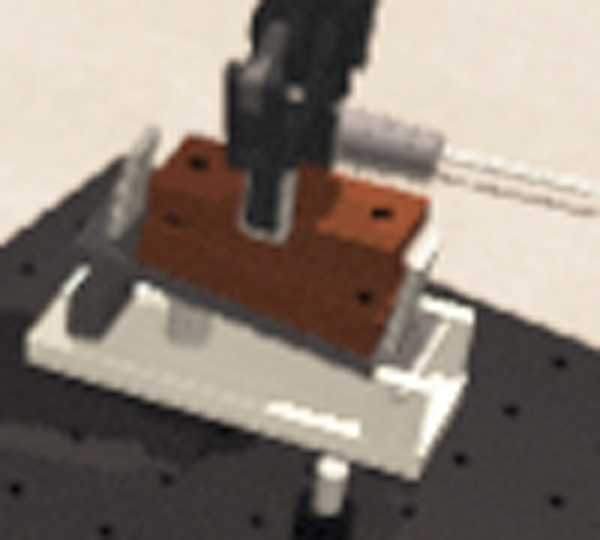

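View pics/q1w.png

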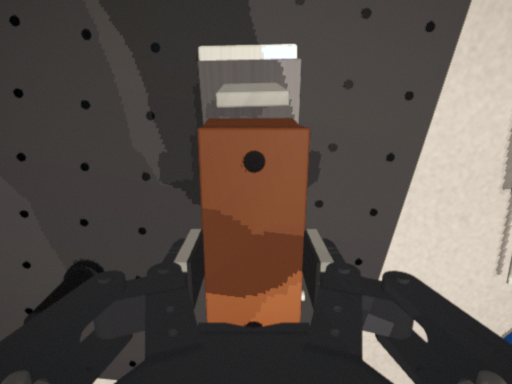

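The medium is over the thick one, between the guides. I'll lower it onto the slope.

```bash
python3 -m inch '[{"linear":[3,-0.5,-1],"turn":0,"hand":-1},{"linear":[6,-0.5,-1],"turn":0,"hand":-1},{"linear":[8,-0.5,-1],"turn":0,"hand":-1},{"linear":[10,-0.5,-1],"turn":0,"hand":-1},{"linear":[12,-0.5,-1],"turn":0,"hand":-1},{"linear":[13,-0.5,-1],"turn":0,"hand":-1},{"linear":[13,-0.5,-1],"turn":0,"hand":-1}]' 20
python3 -c "
from h import *
plan((.5312,.3624,.1135),.172)
im=camera('scene')[80:170,280:380,::-1]
cv2.imwrite('pics/q2s.png',cv2.resize(im,None,fx=6,fy=6,interpolation=2))
"
```

```text
time_s: 22.25
eef_pos: [0.5311, 0.3625, 0.1127]
orientation: [0.961, 1.536, 1.132]
ft_force: [-2.4, 0.3, 3.8]
gripper_width: 0.0484
t 22.25 pos [0.5311 0.3625 0.1127] F [-2.4  0.3  3.8] w 0.0484 j6 0.29
tool x [ 0.0147  0.0314 -0.9994] y [-0.1701  0.985   0.0285]  shift [-0.8 -0.1  0.1] turn -0.002
```

View pics/q2s.png

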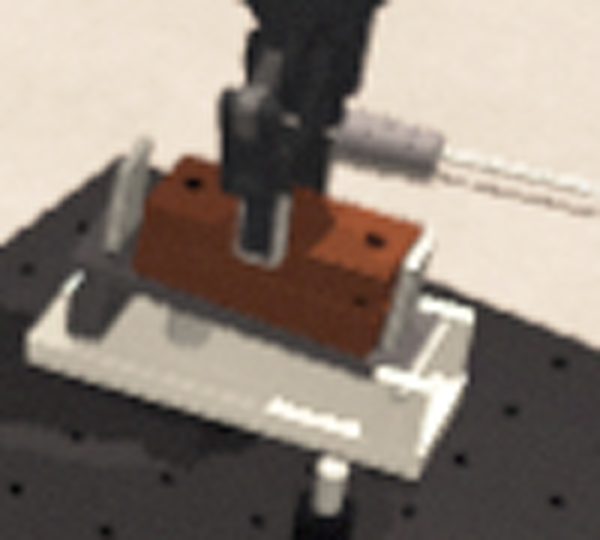

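A thick-spacer dot is still visible at (362,300), so a small gap remains at the hinge end. I'll go 2.5 mm lower.

```bash
python3 -m inch '[{"linear":[1.5,0,0],"turn":0,"hand":-1},{"linear":[3,0,0],"turn":0,"hand":-1},{"linear":[3,0,0],"turn":0,"hand":-1}]' 20
python3 -c "
from h import *
plan((.5312,.3624,.1135),.172)
im=camera('scene')[80:170,280:380,::-1]
cv2.imwrite('pics/q3s.png',cv2.resize(im,None,fx=6,fy=6,interpolation=2))
"
```

```text
time_s: 22.68
eef_pos: [0.531, 0.3627, 0.1096]
orientation: [0.967, 1.536, 1.138]
ft_force: [-3.5, -1.0, 5.5]
gripper_width: 0.0483
t 22.68 pos [0.531  0.3627 0.1096] F [-3.5 -1.   5.5] w 0.0483 j6 0.29
tool x [ 0.0146  0.0315 -0.9994] y [-0.1702  0.985   0.0285]  shift [-3.9 -0.2  0.2] turn -0.001
```

View pics/q3s.png

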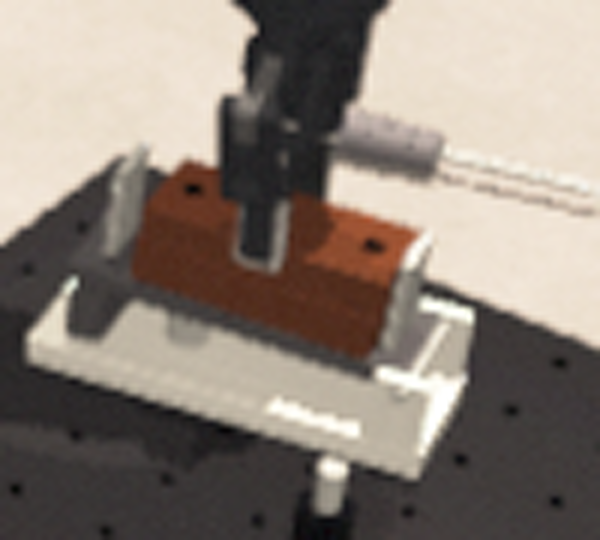

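Now flush, with the deck slightly depressed. I'll ease up a little along the arc, release, rise and close.

```bash
python3 -m inch '[{"linear":[-1.5,0,0.4],"turn":0,"hand":-1},{"linear":[-2.5,0,0.8],"turn":0,"hand":-0.1},{"linear":[-2.5,0,0.8],"turn":0,"hand":0.5},{"linear":[-2.5,0,0.8],"turn":0,"hand":1},{"linear":[-2.5,0,0.8],"turn":0,"hand":1},{"linear":[-15,0,0.8],"turn":0,"hand":1},{"linear":[-50,0,0.8],"turn":0,"hand":1},{"linear":[-75,0,0.8],"turn":0,"hand":-1},{"linear":[-75,0,0.8],"turn":0,"hand":-1},{"linear":[-75,0,0.8],"turn":0,"hand":-1},{"linear":[-75,0,0.8],"turn":0,"hand":-1}]' 20
python3 -c "
from h import *
plan((.528,.3625,.12),.172)
im=camera('wrist')[:,:,::-1];cv2.imwrite('pics/q4w.png',im)
a=im[45:235,190:325]
s=camera('scene')[80:170,280:380,::-1]
cv2.imwrite('pics/q4.png',np.hstack([cv2.resize(a,(400,560),interpolation=2),cv2.resize(s,(400,560),interpolation=2)]))"
```

```text
time_s: 24.1
eef_pos: [0.5304, 0.3602, 0.1837]
orientation: [0.997, 1.537, 1.168]
ft_force: [-0.6, -0.6, 0.5]
gripper_width: 0.0122
t 24.1 pos [0.5304 0.3602 0.1837] F [-0.6 -0.6  0.5] w 0.0122 j6 0.29
tool x [ 0.0131  0.0307 -0.9994] y [-0.1701  0.985   0.0281]  shift [63.7  0.9 -3.1] turn -0.002
```

View pics/q4.png

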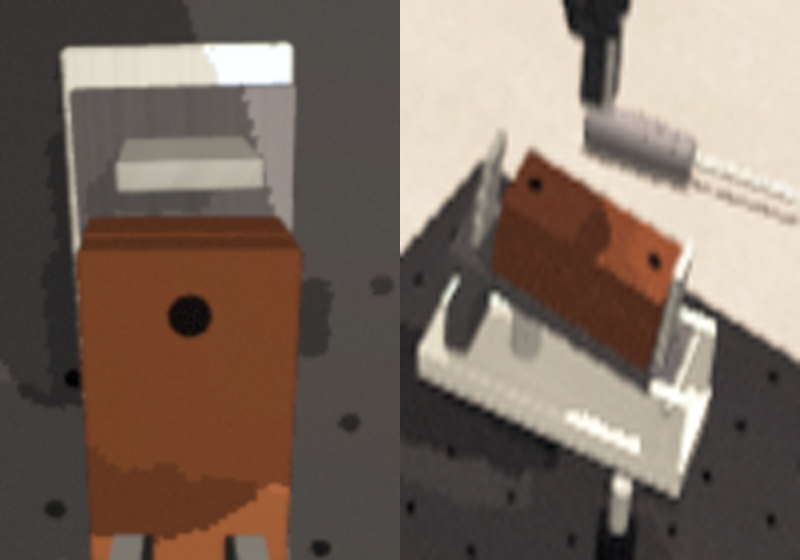

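The medium lies flush on the thick one with its edges lined up. Now to press it.

```bash
python3 -c "
from h import *
plan((.5316,.3622,.127),.172);plan((.5252,.3611,.111),.172)"
```

```text
t 24.2 pos [0.5305 0.3603 0.1838] F [-0.4  1.7 -0.1] w 0.0002 j6 0.29
tool x [ 0.0134  0.0308 -0.9994] y [-0.1701  0.985   0.0281]  shift [56.9  0.1  0.4] turn -0.001
t 24.2 pos [0.5305 0.3603 0.1838] F [-0.4  1.7 -0.1] w 0.0002 j6 0.29
tool x [ 0.0134  0.0308 -0.9994] y [-0.1701  0.985   0.0281]  shift [72.7 -0.3 -6.4] turn -0.001
```

```bash
python3 -m inch '[{"linear":[30,0,0.4],"turn":0,"hand":-1},{"linear":[53,0,0.4],"turn":0,"hand":-1},{"linear":[57,0,0.4],"turn":0,"hand":-1},{"linear":[59.5,0,0.4],"turn":0,"hand":-1},{"linear":[62,0,-1.1],"turn":0,"hand":-1},{"linear":[64.5,0,-2.6],"turn":0,"hand":-1},{"linear":[67,-0.2,-4.1],"turn":0,"hand":-1},{"linear":[69.5,-0.3,-5.6],"turn":0,"hand":-1},{"linear":[71.5,-0.3,-6.2],"turn":0,"hand":-1},{"linear":[73,-0.3,-6.4],"turn":0,"hand":-1},{"linear":[73,-0.3,-6.4],"turn":0,"hand":-1},{"linear":[73,-0.3,-6.4],"turn":0,"hand":-1}]' 20
python3 -c "
from h import *
plan((.5252,.3611,.111),.172)
a=camera('scene')[80:170,280:380,::-1]
cv2.imwrite('pics/q5s.png',cv2.resize(a,None,fx=6,fy=6,interpolation=2))"
```

```text
time_s: 25.7
eef_pos: [0.5252, 0.3609, 0.1139]
orientation: [0.935, 1.536, 1.106]
ft_force: [-7.5, -6.3, 19.1]
gripper_width: 0.0001
t 25.7 pos [0.5252 0.3609 0.1139] F [-7.5 -6.3 19.1] w 0.0001 j6 0.29
tool x [ 0.0158  0.0314 -0.9994] y [-0.1701  0.985   0.0283]  shift [ 2.9  0.1 -0.1] turn -0.002
```

View pics/q5s.png

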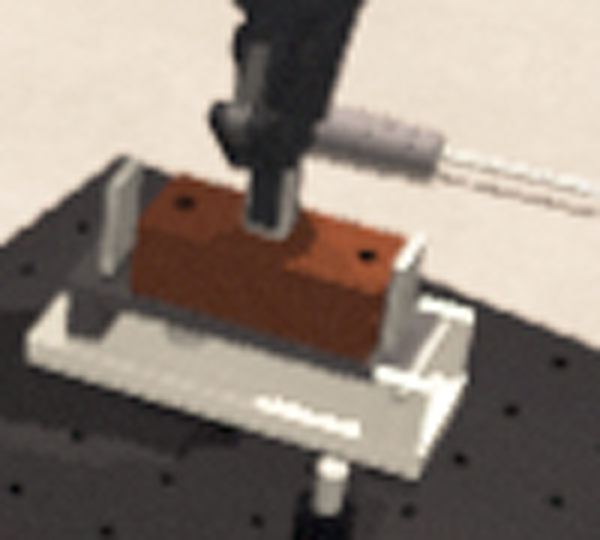

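Level, with TCP z 0.114 as predicted. Hold, then follow it up.

```bash
python3 -m inch '[{"linear":[2.5,-0.4,-1],"turn":0,"hand":-1},{"linear":[2.5,-0.4,-1],"turn":0,"hand":-1},{"linear":[2.5,-0.4,-1],"turn":0,"hand":-1},{"linear":[2.5,-0.4,-1],"turn":0,"hand":-1},{"linear":[0,-0.2,-0.3],"turn":0,"hand":-1},{"linear":[-3,0,1.5],"turn":0,"hand":-1},{"linear":[-6,0,3.3],"turn":0,"hand":-1},{"linear":[-9,0,5.3],"turn":0,"hand":-1},{"linear":[-13,0,6.5],"turn":0,"hand":-1},{"linear":[-40,0,6.5],"turn":0,"hand":-1},{"linear":[-90,0,6.5],"turn":0,"hand":1},{"linear":[-90,0,6.5],"turn":0,"hand":1}]' 20
python3 -c "
from h import *
plan((.574,-.346,.21),-.335)
im=camera('wrist')[:,:,::-1];cv2.imwrite('pics/q6w.png',im)
a=im[45:235,190:325]
s=camera('scene')[80:170,280:380,::-1]
cv2.imwrite('pics/q6.png',np.hstack([cv2.resize(a,(400,560),interpolation=2),cv2.resize(s,(400,560),interpolation=2)]))"
```

```text
time_s: 27.25
eef_pos: [0.5314, 0.3598, 0.208]
orientation: [0.844, 1.531, 1.014]
ft_force: [-0.4, 0.1, 0.1]
gripper_width: 0.0356
t 27.25 pos [0.5314 0.3598 0.208 ] F [-0.4  0.1  0.1] w 0.0356 j6 0.28
tool x [ 0.0212  0.034  -0.9992] y [-0.1704  0.9849  0.0299]  shift [ -25.1 -702.4  -77.6] turn 0.506
```

View pics/q6.png

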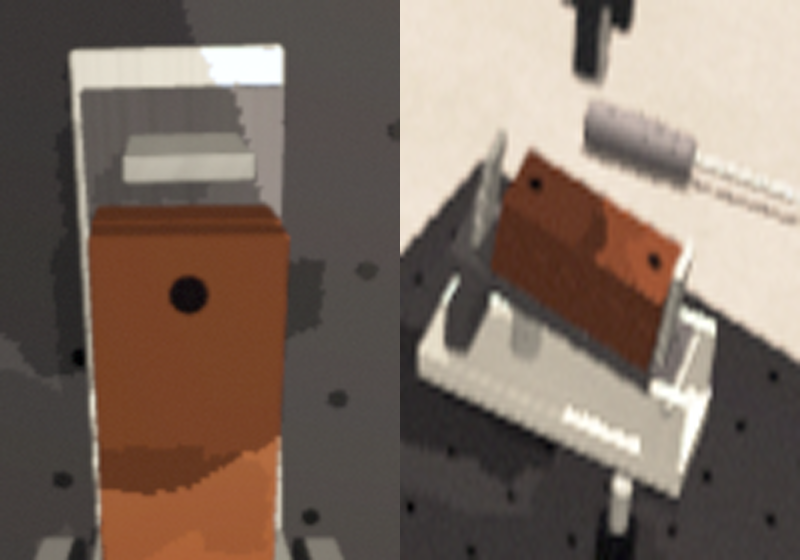

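The stack is sound. Now to the thin spacer.

```bash
python3 -m inch '[{"linear":[-10,-62,-7],"turn":0.1,"hand":1},{"linear":[-20,-124,-14],"turn":0.2,"hand":1},{"linear":[-25,-186,-21],"turn":0.3,"hand":1},{"linear":[-25,-248,-27],"turn":0.4,"hand":1},{"linear":[-25,-310,-34],"turn":0.506,"hand":1},{"linear":[-25,-372,-41],"turn":0.506,"hand":1},{"linear":[-25,-434,-48],"turn":0.506,"hand":1},{"linear":[-25,-496,-55],"turn":0.506,"hand":1},{"linear":[-25,-558,-62],"turn":0.506,"hand":1},{"linear":[-25,-620,-68],"turn":0.506,"hand":1},{"linear":[-25,-675,-75],"turn":0.506,"hand":1},{"linear":[-25,-702,-78],"turn":0.506,"hand":1}]' 20
python3 -m inch '[{"linear":[0,-5,0],"turn":0,"hand":1},{"linear":[0,-5,0],"turn":0,"hand":1}]'
python3 -c "
from h import *
plan((.574,-.346,.20),-.335)
p=camera_params('wrist');im=camera('wrist');cv2.imwrite('pics/w5.png',im[:,:,::-1])
m=brown(im);c,_=cv2.findContours(m,0,2)
for k in c:
    if cv2.contourArea(k)<1500: continue
    q=cv2.approxPolyDP(k,6,True)[:,0];print(q.tolist())
    b=np.array([plane(p,u,.020)[:2] for u in q]);print(b.round(4).tolist(),b.mean(0).round(4))
"
```

```text
time_s: 28.85
eef_pos: [0.5714, -0.3491, 0.205]
orientation: [1.531, 1.535, 1.193]
ft_force: [0.7, 0.3, 0.1]
gripper_width: 0.0852
time_s: 29.1
eef_pos: [0.5692, -0.3532, 0.2035]
orientation: [1.596, 1.534, 1.257]
ft_force: [0.0, -0.0, 0.3]
gripper_width: 0.0853
t 29.1 pos [ 0.5692 -0.3532  0.2035] F [ 0.  -0.   0.3] w 0.0853 j6 -0.36
tool x [ 0.0114  0.0352 -0.9993] y [0.3316 0.9427 0.037 ]  shift [3.8 8.3 2.2] turn -0.003
[[229, 122], [231, 228], [274, 229], [276, 123]]
[[0.5091, -0.3518], [0.6187, -0.3907], [0.6367, -0.3455], [0.5262, -0.3066]] [ 0.5727 -0.3487]
```

View pics/w5.png

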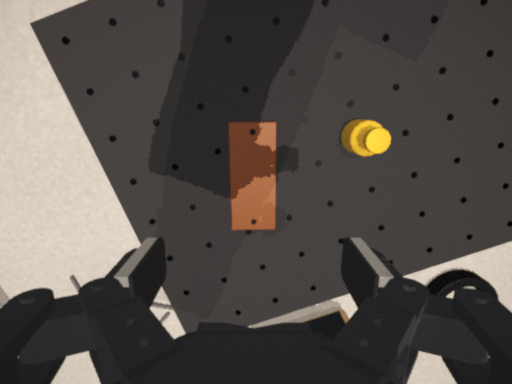

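Thin spacer at (229–276, 122–229) in the wrist view. The wrist gives (0.5727,−0.3487) and the top view (0.576,−0.350), so I'll use (0.5743,−0.3493).

```bash
python3 -c "
from h import *
plan((.5743,-.3493,.0262),-.337)"
```

```text
t 29.15 pos [ 0.5695 -0.3527  0.2041] F [-0.1  0.8  0.3] w 0.0854 j6 -0.36
tool x [ 0.0121  0.0347 -0.9993] y [0.3308 0.943  0.0368]  shift [178.   -1.8   3.4] turn -0.0
```

```bash
python3 -m inch '[{"linear":[50,-2,3.4],"turn":0,"hand":1},{"linear":[105,-2,3.4],"turn":0,"hand":1},{"linear":[150,-2,3.4],"turn":0,"hand":1},{"linear":[172,-2,3.4],"turn":0,"hand":1},{"linear":[178,-2,3.4],"turn":0,"hand":1},{"linear":[178,-2,3.4],"turn":0,"hand":-1},{"linear":[178,-2,3.4],"turn":0,"hand":-1},{"linear":[178,-2,3.4],"turn":0,"hand":-1},{"linear":[178,-2,3.4],"turn":0,"hand":-1},{"linear":[178,-2,3.4],"turn":0,"hand":-1}]' 40
python3 -c "
from h import *
plan((.5743,-.3493,.0262),-.337)"
python3 -m inch '[{"linear":[-10,0,0],"turn":0,"hand":-1},{"linear":[-60,0,0],"turn":0,"hand":-1},{"linear":[-120,0,0],"turn":0,"hand":-1},{"linear":[-180,0,0],"turn":0,"hand":-1},{"linear":[-180,0,0],"turn":0,"hand":-1},{"linear":[-180,0,0],"turn":0,"hand":-1}]'
python3 -c "
from h import *
plan((.5327,.3627,.205),.172)
im=camera('wrist')[:,:,::-1];cv2.imwrite('pics/w6.png',im)
s,R=tool()
for u in ((199,129),(310,129)):
  for h in (-6,2.9,8):
    o,d=ray('wrist',u);o=R.T@(o-s['eef_pos'])*1000;d=R.T@d
    print(h,(o+d*(h-o[0])/d[0]).round(1))
"
```

```text
time_s: 30.4
eef_pos: [0.5748, -0.3499, 0.0282]
orientation: [1.498, 1.534, 1.161]
ft_force: [-1.6, 1.4, 6.3]
gripper_width: 0.0479
t 30.4 pos [ 0.5748 -0.3499  0.0282] F [-1.6  1.4  6.3] w 0.0479 j6 -0.35
tool x [ 0.0145  0.0333 -0.9993] y [0.3307 0.9431 0.0362]  shift [ 2.   0.3 -0.7] turn -0.0
time_s: 31.15
eef_pos: [0.572, -0.3558, 0.2085]
orientation: [1.479, 1.535, 1.141]
ft_force: [0.4, 0.7, -1.7]
gripper_width: 0.048
t 31.15 pos [ 0.572  -0.3558  0.2085] F [ 0.4  0.7 -1.7] w 0.048 j6 -0.36
tool x [ 0.015   0.0328 -0.9993] y [0.3307 0.943  0.0359]  shift [  26.4  664.4 -275. ] turn -0.51
-6 [ -6.  -22.3 -60.9]
2.9 [  2.9 -23.9 -60.4]
8 [  8.  -24.8 -60.1]
-6 [ -6.   22.3 -60.9]
2.9 [  2.9  24.  -60.4]
8 [  8.   24.9 -60.1]
```

View pics/w6.png

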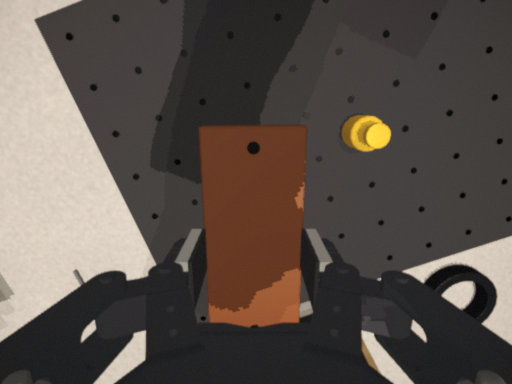

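```bash
python3 -c "
from h import *
plan((.5341,.3632,.205),.172)"
python3 -m inch '[{"linear":[5,57,-23],"turn":-0.05,"hand":-1},{"linear":[15,114,-47],"turn":-0.1,"hand":-1},{"linear":[26,171,-71],"turn":-0.15,"hand":-1},{"linear":[26,228,-94],"turn":-0.2,"hand":-1},{"linear":[26,285,-118],"turn":-0.25,"hand":-1},{"linear":[26,342,-142],"turn":-0.3,"hand":-1},{"linear":[26,399,-165],"turn":-0.35,"hand":-1},{"linear":[26,456,-189],"turn":-0.4,"hand":-1},{"linear":[26,513,-212],"turn":-0.45,"hand":-1},{"linear":[26,570,-236],"turn":-0.51,"hand":-1},{"linear":[26,625,-259],"turn":-0.51,"hand":-1},{"linear":[26,655,-271],"turn":-0.51,"hand":-1}]'
python3 -c "
from h import *
plan((.5341,.3632,.205),.172)"
```

```text
t 31.2 pos [ 0.5718 -0.3555  0.2074] F [-0.5  0.5 -1.9] w 0.0479 j6 -0.36
tool x [ 0.0135  0.034  -0.9993] y [0.3307 0.943  0.0366]  shift [  26.3  665.2 -273.5] turn -0.51
time_s: 32.7
eef_pos: [0.5317, 0.3554, 0.2031]
orientation: [1.083, 1.536, 1.258]
ft_force: [0.6, -0.6, -0.8]
gripper_width: 0.0478
t 32.7 pos [0.5317 0.3554 0.2031] F [ 0.6 -0.6 -0.8] w 0.0478 j6 0.27
tool x [ 0.0107  0.033  -0.9994] y [-0.1743  0.9842  0.0306]  shift [-1.6  7.4  3.8] turn 0.003
```

```bash
python3 -c "
from h import *
plan((.5341,.3632,.140),.172)"
python3 -m inch '[{"linear":[0,7,3.5],"turn":0.003,"hand":-1},{"linear":[25,6,3.2],"turn":0.003,"hand":-1},{"linear":[50,5.5,3],"turn":0.003,"hand":-1},{"linear":[61,5.4,3],"turn":0.003,"hand":-1},{"linear":[63,5.4,3],"turn":0.003,"hand":-1},{"linear":[63,5.4,3],"turn":0.003,"hand":-1}]' 20
python3 -c "
from h import *
plan((.5341,.3632,.1286),.172)
im=camera('wrist')[:,:,::-1];cv2.imwrite('pics/r1w.png',im)
a=im[45:235,190:325]
s=camera('scene')[80:170,280:380,::-1]
cv2.imwrite('pics/r1.png',np.hstack([cv2.resize(a,(400,560),interpolation=2),cv2.resize(s,(400,560),interpolation=2)]))"
```

```text
t 32.7 pos [0.5317 0.3554 0.2031] F [ 0.6 -0.6 -0.8] w 0.0478 j6 0.27
tool x [ 0.0107  0.033  -0.9994] y [-0.1743  0.9842  0.0306]  shift [63.3  5.4  2.7] turn 0.003
time_s: 33.45
eef_pos: [0.5347, 0.3631, 0.141]
orientation: [1.071, 1.536, 1.243]
ft_force: [0.8, -0.1, -1.0]
gripper_width: 0.0478
t 33.45 pos [0.5347 0.3631 0.141 ] F [ 0.8 -0.1 -1. ] w 0.0478 j6 0.28
tool x [ 0.0113  0.0333 -0.9994] y [-0.1709  0.9848  0.0308]  shift [12.3 -0.2 -0.8] turn -0.001
```

View pics/r1.png

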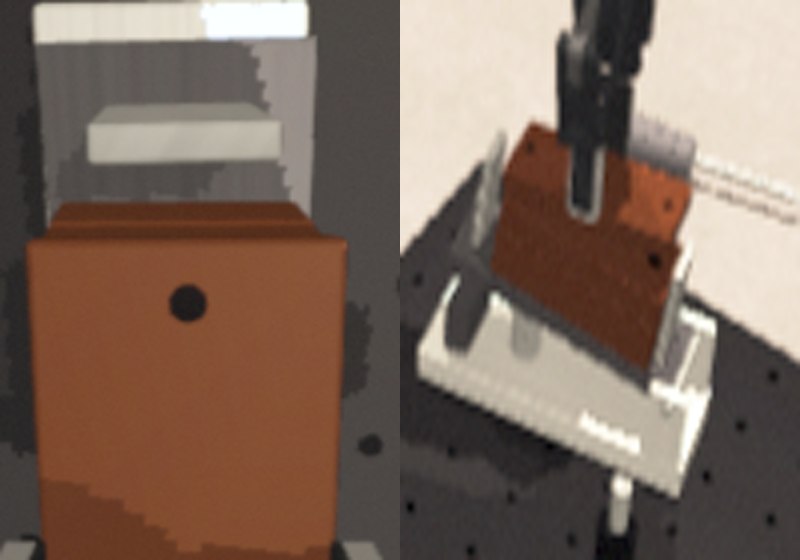

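The thin one is over the stack and aligned, about 4 mm above first contact. Lowering.

```bash
python3 -m inch '[{"linear":[3,0,-0.8],"turn":0,"hand":-1},{"linear":[6,0,-0.8],"turn":0,"hand":-1},{"linear":[8,0,-0.8],"turn":0,"hand":-1},{"linear":[10,0,-0.8],"turn":0,"hand":-1},{"linear":[12,0,-0.8],"turn":0,"hand":-1},{"linear":[13.5,0,-0.8],"turn":0,"hand":-1},{"linear":[14.5,0,-0.8],"turn":0,"hand":-1},{"linear":[14.5,0,-0.8],"turn":0,"hand":-1}]' 20
python3 -c "
from h import *
plan((.5341,.3632,.1286),.172)
im=camera('scene')[80:170,280:380,::-1]
cv2.imwrite('pics/r2s.png',cv2.resize(im,None,fx=6,fy=6,interpolation=2))
"
```

```text
time_s: 34.55
eef_pos: [0.534, 0.3638, 0.1268]
orientation: [1.064, 1.535, 1.236]
ft_force: [-1.9, 0.3, 4.1]
gripper_width: 0.0479
t 34.55 pos [0.534  0.3638 0.1268] F [-1.9  0.3  4.1] w 0.0479 j6 0.29
tool x [ 0.0117  0.0338 -0.9994] y [-0.1713  0.9847  0.0313]  shift [-1.9 -0.5  0. ] turn -0.0
```

View pics/r2s.png

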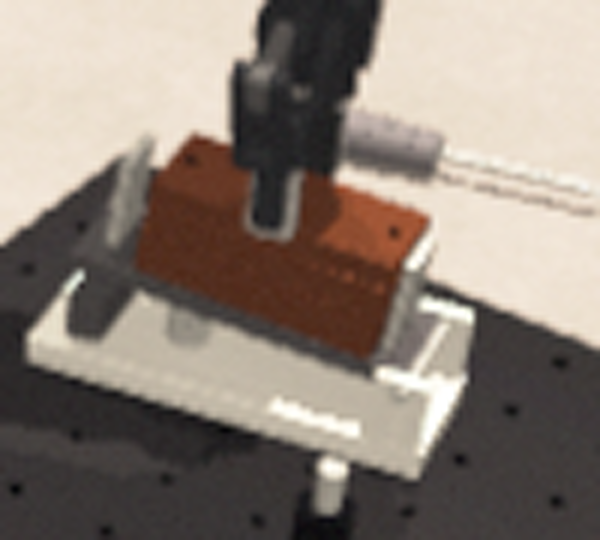

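A faint gap line shows near (350,275). I'll go 2.5 mm lower for a flush seat, then ease up and release.

```bash
python3 -m inch '[{"linear":[1.5,0,-0.3],"turn":0,"hand":-1},{"linear":[2.5,0,-0.5],"turn":0,"hand":-1},{"linear":[2.5,0,-0.5],"turn":0,"hand":-1},{"linear":[1.5,0,0],"turn":0,"hand":-1},{"linear":[0,0,0.3],"turn":0,"hand":-1}]' 20
python3 -c "
from h import *
plan((.5341,.3632,.1286),.172)"
python3 -m inch '[{"linear":[0,0,0],"turn":0,"hand":-0.1},{"linear":[0,0,0],"turn":0,"hand":0.5},{"linear":[0,0,0],"turn":0,"hand":1},{"linear":[0,0,0],"turn":0,"hand":1},{"linear":[-15,0,0],"turn":0,"hand":1},{"linear":[-50,0,0],"turn":0,"hand":1},{"linear":[-73,0,0],"turn":0,"hand":-1},{"linear":[-73,0,0],"turn":0,"hand":-1},{"linear":[-73,0,0],"turn":0,"hand":-1},{"linear":[-73,0,0],"turn":0,"hand":-1}]' 20
python3 -c "
from h import *
plan((.534,.3626,.137),.172);plan((.526,.3612,.121),.172)
im=camera('wrist')[:,:,::-1];cv2.imwrite('pics/r3w.png',im)
a=im[45:235,190:325]
s=camera('scene')[80:170,280:380,::-1]
cv2.imwrite('pics/r3.png',np.hstack([cv2.resize(a,(400,560),interpolation=2),cv2.resize(s,(400,560),interpolation=2)]))"
```

```text
time_s: 35.22
eef_pos: [0.5345, 0.3638, 0.1269]
orientation: [1.058, 1.535, 1.23]
ft_force: [-0.6, -0.4, 3.2]
gripper_width: 0.048
t 35.23 pos [0.5345 0.3638 0.1269] F [-0.6 -0.4  3.2] w 0.048 j6 0.29
tool x [ 0.012   0.0338 -0.9994] y [-0.1712  0.9847  0.0313]  shift [-1.8 -0.5 -0.5] turn -0.0
time_s: 36.48
eef_pos: [0.5333, 0.3612, 0.1989]
orientation: [1.09, 1.536, 1.261]
ft_force: [0.6, 0.3, -0.6]
gripper_width: 0.0123
t 36.48 pos [0.5333 0.3612 0.1989] F [ 0.6  0.3 -0.6] w 0.0123 j6 0.28
tool x [ 0.0106  0.0331 -0.9994] y [-0.1711  0.9848  0.0308]  shift [61.9 -0.6 -0.1] turn -0.0
t 36.48 pos [0.5333 0.3612 0.1989] F [ 0.6  0.3 -0.6] w 0.0123 j6 0.28
tool x [ 0.0106  0.0331 -0.9994] y [-0.1711  0.9848  0.0308]  shift [77.7 -1.1 -8.4] turn -0.0
```

View pics/r3.png

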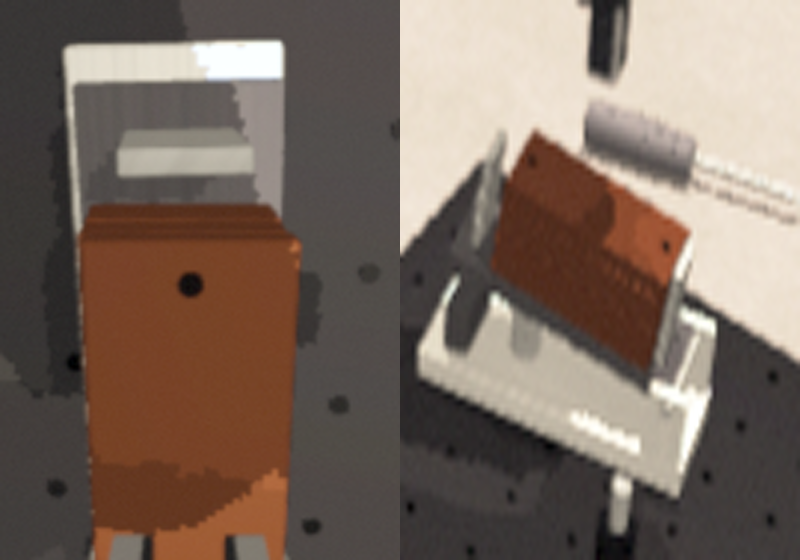

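The thin one is flush and its lateral offset is under about 1 mm. Now the press.

```bash
python3 -m inch '[{"linear":[35,-0.6,0],"turn":0,"hand":-1},{"linear":[58,-0.6,0],"turn":0,"hand":-1},{"linear":[62,-0.6,0],"turn":0,"hand":-1},{"linear":[64.5,-0.6,0],"turn":0,"hand":-1},{"linear":[67,-0.7,-2],"turn":0,"hand":-1},{"linear":[69.5,-0.8,-3.8],"turn":0,"hand":-1},{"linear":[72,-0.9,-5.6],"turn":0,"hand":-1},{"linear":[74.5,-1.1,-7.4],"turn":0,"hand":-1},{"linear":[76.5,-1.1,-8.4],"turn":0,"hand":-1},{"linear":[78,-1.3,-9],"turn":0,"hand":-1},{"linear":[78,-1.3,-9],"turn":0,"hand":-1},{"linear":[78,-1.3,-9],"turn":0,"hand":-1}]' 20
python3 -c "
from h import *
plan((.526,.3612,.121),.172)
a=camera('scene')[80:170,280:380,::-1]
cv2.imwrite('pics/r4s.png',cv2.resize(a,None,fx=6,fy=6,interpolation=2))"
```

```text
time_s: 38.08
eef_pos: [0.5264, 0.3613, 0.124]
orientation: [0.998, 1.533, 1.169]
ft_force: [-2.7, -2.8, 15.4]
gripper_width: -0.0003
t 38.08 pos [0.5264 0.3613 0.124 ] F [-2.7 -2.8 15.4] w -0.0003 j6 0.29
tool x [ 0.0148  0.0349 -0.9993] y [-0.1712  0.9847  0.0318]  shift [ 3.  -0.1 -0.5] turn -0.001
```

View pics/r4s.png

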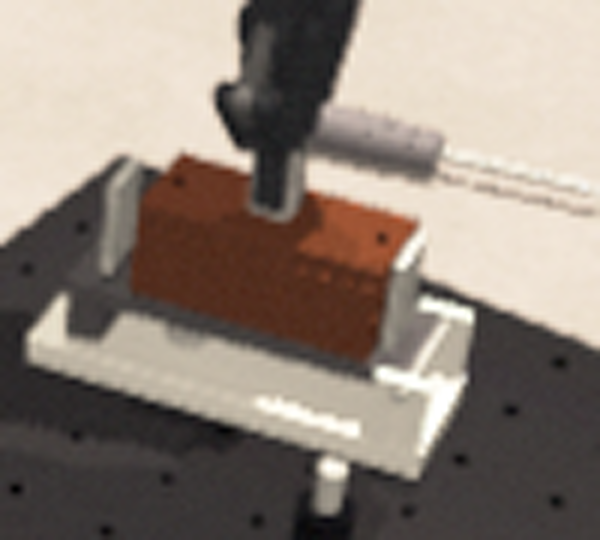

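Level, with TCP z 0.124 as predicted. Hold, then follow it up.

```bash
python3 -m inch '[{"linear":[2.5,-0.3,-0.7],"turn":0,"hand":-1},{"linear":[2.5,-0.3,-0.7],"turn":0,"hand":-1},{"linear":[2.5,-0.3,-0.7],"turn":0,"hand":-1},{"linear":[2.5,-0.3,-0.7],"turn":0,"hand":-1},{"linear":[0,-0.2,0],"turn":0,"hand":-1},{"linear":[-3,0,2],"turn":0,"hand":-1},{"linear":[-6,0,4],"turn":0,"hand":-1},{"linear":[-9,0,6.3],"turn":0,"hand":-1},{"linear":[-12,0,7.8],"turn":0,"hand":-1},{"linear":[-30,0,7.8],"turn":0,"hand":-1},{"linear":[-75,0,7.8],"turn":0,"hand":-1},{"linear":[-75,0,7.8],"turn":0,"hand":-1}]' 20
python3 -c "
from h import *
plan((.533,.3627,.115),.172)
im=camera('wrist')[:,:,::-1];cv2.imwrite('pics/r5w.png',im)
a=im[45:235,190:325]
s=camera('scene')[80:170,280:380,::-1]
cv2.imwrite('pics/r5.png',np.hstack([cv2.resize(a,(400,560),interpolation=2),cv2.resize(s,(400,560),interpolation=2)]))"
```

```text
time_s: 39.62
eef_pos: [0.5338, 0.3603, 0.202]
orientation: [0.934, 1.53, 1.106]
ft_force: [-0.2, 0.4, -0.8]
gripper_width: -0.0003
t 39.62 pos [0.5338 0.3603 0.202 ] F [-0.2  0.4 -0.8] w -0.0003 j6 0.28
tool x [ 0.0183  0.0364 -0.9992] y [-0.1713  0.9847  0.0328]  shift [87.  -0.4 -2.5] turn -0.001
```

View pics/r5.png

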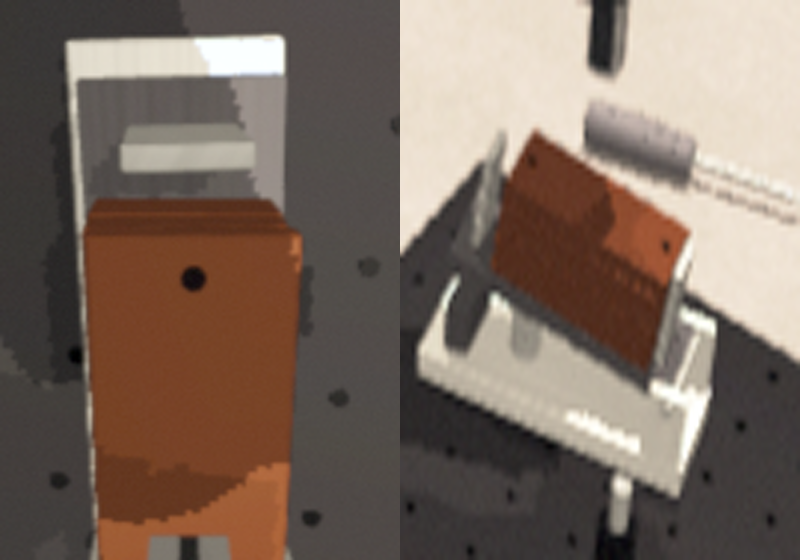

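All three are pressed and the deck is back up. I'll retract to get an unobstructed view.

```bash
python3 -m inch '[{"linear":[-30,-30,-5],"turn":0,"hand":-1},{"linear":[-50,-90,-10],"turn":0,"hand":-1},{"linear":[-50,-150,-10],"turn":0,"hand":-1},{"linear":[-50,-210,-10],"turn":0,"hand":-1},{"linear":[-50,-250,-10],"turn":0,"hand":-1},{"linear":[-50,-250,-10],"turn":0,"hand":-1}]' 20
python3 -c "
from h import *
im=camera('top')[:,:,::-1];cv2.imwrite('pics/top9.png',im)
s=camera('scene')[:,:,::-1];cv2.imwrite('pics/scene9.png',s)
cv2.imwrite('pics/z9.png',np.hstack([cv2.resize(im[160:255,100:165],(390,570),interpolation=2),cv2.resize(s[95:170,280:340],(400,570),interpolation=2)]))"
```

```text
time_s: 40.48
eef_pos: [0.5648, 0.1075, 0.2388]
orientation: [1.089, 1.535, 1.257]
ft_force: [-0.1, -0.3, -0.4]
gripper_width: -0.0
```

View pics/z9.png

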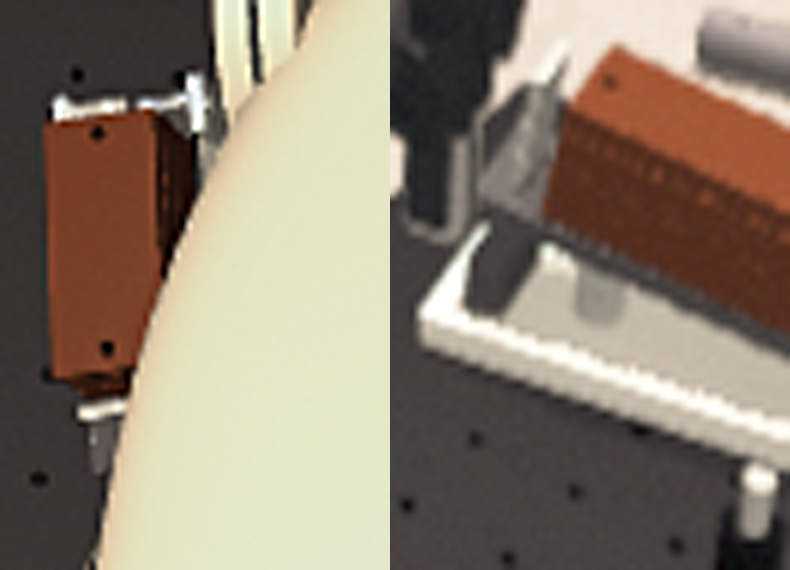

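View pics/top9.png

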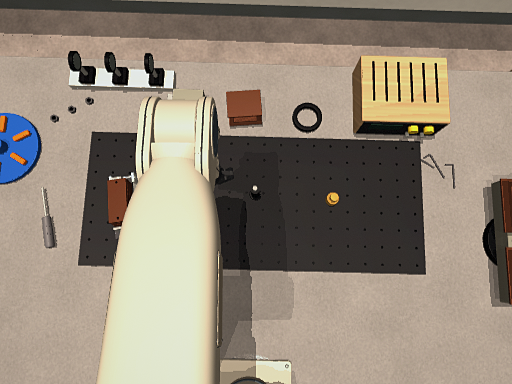

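```bash
python3 -m inch '[{"linear":[0,-60,0],"turn":0,"hand":-1},{"linear":[0,-120,0],"turn":0,"hand":-1},{"linear":[0,-180,0],"turn":0,"hand":-1},{"linear":[0,-200,0],"turn":0,"hand":-1},{"linear":[0,-200,0],"turn":0,"hand":-1}]' 20
python3 -c "
from h import *
im=camera('top');s=camera('scene')
cv2.imwrite('pics/top10.png',im[:,:,::-1]);cv2.imwrite('pics/scene10.png',s[:,:,::-1])
cv2.imwrite('pics/z10.png',np.hstack([cv2.resize(im[160:255,100:165,::-1],(330,570),interpolation=2),cv2.resize(s[95:175,285:360,::-1],(450,570),interpolation=2)]))
M=np.array([.5245,.361]);yv=np.array([-np.sin(.172),np.cos(.172)]);xv=np.array([np.cos(.172),np.sin(.172)])
m=brown(im);m[:,160:]=0;m[:160]=0;m[260:]=0
c,_=cv2.findContours(m,0,2);k=max(c,key=cv2.contourArea);r=cv2.minAreaRect(k);print(r)
h=cv2.cvtColor(im,cv2.COLOR_RGB2HSV)[:,:,2]
for row in (185,195,205,215):print(row,h[row,100:145])
"
```

```text
time_s: 41.2
eef_pos: [0.5985, -0.0869, 0.2321]
orientation: [1.117, 1.534, 1.287]
ft_force: [-0.1, 0.9, 0.6]
gripper_width: -0.0001
((116.73613739013672, 201.5306854248047), (45.76143264770508, 21.852760314941406), 83.36748504638672)
185 [ 51  49  51  48  51  48  44  74 115 113 110 112 111 111 111 113 113 113
 111 113 111 112 111 111 115 127  28  52  31  33  31  31   9 150 143 132
 255 255 107  47  37  41  41  40  39]
195 [ 51  51  51  51  50  50  49  50 118 115 111 112 112 111 113 112 112 111
 112 114 112 112 114 113 115 130  36  47  25  40  34  31  43   6 157 138
 129 248 248 159  82  35  39  40  41]
205 [ 52  52  52  52  52  51  49  45 126 114 112 113 113 112 113 112 112 113
 113 113 114 113 114 113 115 118  97  25  55  30  31  34  30  38  42 156
 143 137 130 247 235  86  14  12  15]
215 [ 52  51  51  53  51  51  51  45  89 117 113 112 112 114 114 113 116 117
 117 115 114 114 116 116 115 117 137  34  43  25  44  34  32  37  30  81
 155 142 136 128 242 248  82  30  40]
```

View pics/z10.png

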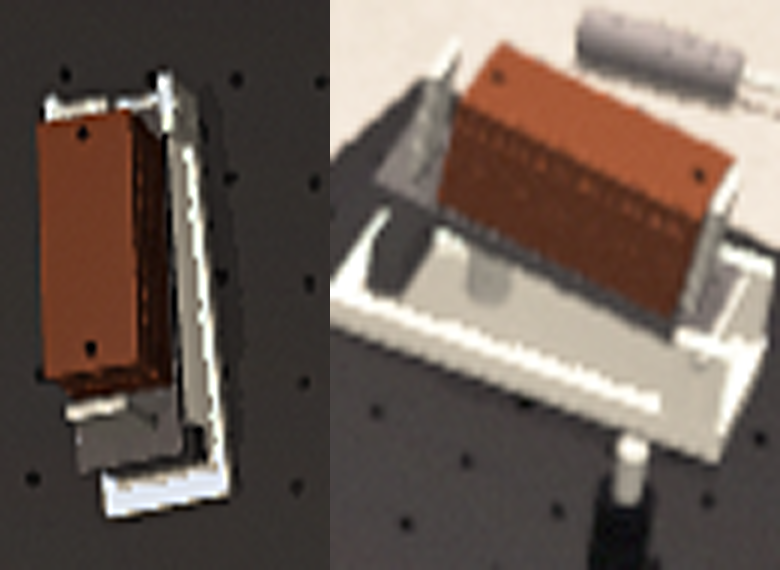

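```bash
python3 -c "
import cv2,numpy as np
a=cv2.imread('pics/top0.png');b=cv2.imread('pics/top10.png');s0=cv2.imread('pics/scene0.png');s=cv2.imread('pics/scene10.png')
cv2.imwrite('pics/cmp.png',np.hstack([np.vstack([a[140:230,160:360],b[140:230,160:360]]).repeat(2,0).repeat(2,1),np.vstack([s0[140:300,170:360],s[140:300,170:360]])[:360].repeat(1,0)[:320] if 0 else cv2.resize(np.vstack([s0[140:300,170:360],s[140:300,170:360]]),(360,360))]))"
```

```text
(no output)
```

View pics/cmp.png

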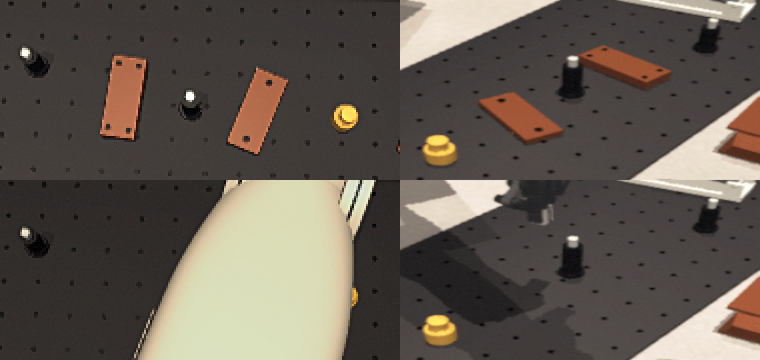

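The before and after crops show both posts and the weight unmoved. The gripper is in free air at z = 0.23, so I'm handing the job in.

```bash
python3 -c "
from workcell import bot
s=bot.read_state();print(s['time_s'],s['ft_force'],s['joint_vel'].round(3))
print(bot.finish_job())"
```

```text
41.3 [0.81383642 0.90224001 0.51190207] [ 0.012 -0.01  -0.002 -0.001 -0.003 -0.003]
the job is handed in; nothing more can be done
None
```

The three spacers are stacked on the deck between the guides: thick at the bottom, then medium, then thin. I handed the job in at 41.3 s of the 72 s allowed.

- **Laying and pressing:** I set each spacer down on the slope and let go before pressing it with closed fingertips. The deck came level each time: TCP height 98, 114 and 124 mm as predicted, at roughly 15–19 N. I held each press at least 0.5 s, and the deck sprang back up afterwards.
- **Thick spacer re-centred:** it first lay about 3 mm off the deck's middle. I closed the jaws around it to centre it, and the close-up then showed equal margins on both sides.
- **Last checks:** the stack lies flush and between the guides, the posts and weight have not moved, and the gripper is touching nothing.
- **Not perfect:**
  - The thin spacer's long edge is about 1 mm off the medium's, and I left it there.
  - Early on the last joint ran up to its 3.14 rad limit. That left the tool leaning about 2° for the rest of the job.
  - The wrist camera disagreed with the other cameras by about 3–4 mm on the spacers and up to 10 mm at the stage. I averaged the views for the grasps and trusted the other two cameras for the stage's position along its length.

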